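# Fetch the sole stamp from its capped canister

### The job

Unscrew the canister's captive cap and fold it right back on its hinge, then take out the sole stamp inside, turning it so that its foot passes through the guard's opening. Stand the stamp upright on its foot in the middle of the stamping block: set it down, do not drop it. Leave the cap folded back and do not disturb the other things on the bench.

Things in the scene. Friction and masses are not known exactly. Their poses are not given: they have to be found in the camera images.
- canister: Grey round canister screwed to the bench, 96 mm diameter, on a 132 mm diameter, 8 mm thick foot plate; origin at the centre of its underside, z up. Steel neck, 74 mm diameter, up to z = 100 mm. A captive black screw cap covers the mouth, hinged on the canister's -x side. Inside, the floor is at z = 50 mm, the inner radius at least 33 mm.
- guard_slot (a point): Centre of the opening in the steel guard plate across the canister's mouth, at the guard's upper face (canister z = 100 mm). The plate is 6 mm thick (44 mm clear height below it); the opening is 52 mm along this point's x axis and 26 mm along its y (the canister's axes).
- cap_hinge (a point): Middle of the cap's hinge pin: canister x = -56 mm, z = 80 mm. The pin runs along this point's y axis; its axes are the canister's and it does not move. The hinge ears reach 62 mm from the canister's axis.
- cap_grip (a point): Grip point on the axis of the hollow black cap, in the wing on its top; moves with it. z: cap's axis, outward. Cap 92 mm diameter, closed it spans canister z = 80 to 146 mm; the wing is 66 mm long (this x axis), 16 mm thick (y), z = 146 to 178 mm. This point is at z = 168 mm when closed: 88 mm above the hinge pin and 56 mm beside it.
- cap (a joint): Turning of the screw cap in its hinged ring, rad: 0 is fully screwed on; grows counter-clockwise seen from above; stops at 2.8. The thread holds the cap down below about 2.5; from 2.55 to the stop it is free to swing up. Friction 0.08 N m. Starts between 0 and 0.6: more than one grasp is usually needed.
- strap (a joint): Hinge of the cap, rad: 0 closed; grows as the cap swings up and over to the canister's -x side; stops at 2.75, hanging outside the canister. Its steel ring round the cap is 97 mm wide. Slightly stiff: the cap (0.15 kg) falls shut below about 0.5, stays where left from about 0.7 to 1.2, and falls right back by itself beyond about 1.4. Sliding contact on the rim can jam: a push should rise with it.
- stamp: Sole stamp, 86 mm tall, about 0.2 kg; origin at the centre of its underside, z up along it. Steel foot 46 (x) by 20 (y) by 16 mm tall; stem 14 mm diameter; flat wooden grip 32 (x) by 12 mm (y), 52 to 86 mm up. Stands on the canister's floor, foot under the guard and across its opening, grip above the guard. The foot passes only with its x axis within 0.12 rad of the opening's length, either way.
- stamp_grip (a point): Grip point of the stamp, 74 mm above its underside, in the wooden grip; same axes as the stamp. Under the closed cap the grip's top is at canister z = 136 mm.
- block: Fixed square stamping block, 130 x 130 mm, 22 mm high, wood with a black rubber top (116 x 116 mm); origin at the centre of its underside.
- block_top (a point): Centre of the block's top face, 22 mm above the bench.
- last: yellow plastic shoe last (bystander), about 240 x 80 x 95 mm, origin at centre of underside
- hammer: hammer lying on the bench (bystander), about 300 mm long
- brush: brush lying on the bench (bystander), about 200 mm long
- jar: closed glass jar (bystander), 60 mm diameter, 85 mm tall, between the canister and the block, origin at centre of underside
- tin: flat aluminium tin (bystander), 80 mm diameter, 30 mm tall, at the back
- bottle: white plastic bottle (bystander), 68 mm diameter, 160 mm tall
- sole: leather outsole with heel piece (bystander), about 220 x 86 x 30 mm
Things that resemble listed ones, but are neither listed nor needed, are in the scene too. What is shaped like the block but pink or turquoise is not meant.

How it is judged:
By the outcome, as a careful person would: the job done as asked, in the order asked, and still so for the second after the job is handed in, with the robot touching nothing.
It also fails if it takes over 72 s, if anything falls off the work surface, if the arm or the gripper's body presses on something with over 40 N, if the wrist force passes 120 N, or if a joint passes its speed limit or range.

### The arm

A 7-joint arm with a two-finger parallel gripper is mounted at the origin on the work surface. World frame = base frame: x ahead of the robot, y to its left, z up, the work surface at z = 0. Lengths are in mm, angles in rad, forces in N, time in s.
With the tool pointing down it reaches from about 425 to 1025 mm from the base axis. Payload 9.4 kg.
Tool frame: the origin (TCP) lies midway between the tips of the shut fingers; the grasp point (between the pads) lies 19 mm behind it; z points along the fingers, y is the direction in which the jaws open and shut (so a half turn about z gives the same grasp; the last joint's range is limited). The gripper opens to 93 mm and grips with 3 to 60 N. Pads are 15 mm wide; open, the fingers measure 128 mm over their backs; the gripper's body (75 mm by 188 mm) begins 65 mm behind the grasp point.
Start: joints at [1.116, 0.599, -0.003, 1.599, 0.002, 0.943, -0.08], TCP at [267.426, -673.875, 218.618] pointing down, gripper open.
Joint ranges: [-2.57, 2.57], [-0.35, 1.97], [-1.29, 1.29], [0.11, 2.56], [-1.05, 4.19], [0.11, 1.86], [-2.63, 2.63]. Speed limits (rad/s): [2.22, 2.22, 3.01, 3.01, 3.14, 3.14, 3.14].

### API

Orientations are given as a unit quaternion [w, x, y, z].
In Python, from station import manip gives the robot as it stands. The module is installed in compiled form; this text tells all that it offers.
- The arm moves only by the tool arm_command, never from a script. Its argument "steps" is text: rows parted by semicolons, each of 7 numbers parted by spaces: the shift along the tool's x, y, z in mm, then the turn, a rotation vector about the tool's x, y, z in degrees, then the opening in per cent of the stroke, from 0 (shut) to 100 (fully open). In form: dx dy dz ax ay az grip; .... A call has 1 to 20 rows; each row shifts and turns the commanded pose from where the row before left it, along the tool's axes as they then stand; what a row does not reach is not made up. A row lasts 1/12 s, in which the tool goes at most 41.7 mm and 7.16 degrees, less where a joint would pass 70% of its speed; a pose out of reach is approached as far as the arm can. A call with a gripper value outside its range is refused whole. The fingers move at their own pace and stop on an object; the grip force is fixed at half the most. Time passes only in rows, so rows that do not move let the fingers close. It gives the time, the measured TCP pose, the force and the opening at its end, in the units of the state.
- manip.sense(): the state, without advancing time (a new reading comes with each control period).
- manip.camera(name): name is "scene" or "top" or "wrist"; returns the picture (480x640x3 uint8, red, green, blue); there is no depth.
- manip.camera_params(name): a dict with "mtx" (3x3 intrinsics, pixels), "eye" and "attitude" of the camera in the world. Camera axes: x right, y down, z forward; pixel columns grow to the right and rows downward; lengths in mm; the calibration is good to about 2 mm. A picture is of the moment at which its call begins: read the wrist's pose just before it. camera_params takes no time and is no camera call; for the wrist camera it gives the pose at the moment of the call.
- manip.finish_job(): hands the job in, once; it reports no verdict.
The state is a dict: "t": time; "joint_positions": joint angles; "dq": joint speeds; "tau": joint torques, N m; "position": TCP position; "eef_rot": TCP orientation; "wrist_force": force on the tool from outside, world axes, zero at the start; "moment": the same for the moment, N m; "grip_width": finger opening in mm.
Only numpy, scipy, OpenCV 4.12 (cv2) and the standard library are available. Lean on these libraries where they do the work, as an engineer would, in place of code of your own. Each camera call takes 0.05 s, during which the arm holds its last target.

## Working session

There is one attempt and no reset: what is moved stays moved. The work goes in short steps, Python scripts to look and compute and a tool call to move; the robot and the scene stay as the last step left them, time stands still between calls to the robot, and variables do not carry over. Pictures are saved under pics/ and viewed, and the job is handed in when it is done.

Besides the shell and the picture viewer there is one more tool, called in YAML: its name, and indented under it one key for each argument. arm_command: Moves the arm, as the interface text tells. Its arguments: {"type":"object","properties":{"steps":{"type":"string"}},"required":["steps"]}

```bash
mkdir -p pics; ls; cat > h.py <<'E'
import numpy as np, cv2
from station import manip
from scipy.spatial.transform import Rotation as R
def snap(cam,name):
    p=manip.camera_params(cam); im=manip.camera(cam)
    cv2.imwrite(f'pics/{name}.png',cv2.cvtColor(im,cv2.COLOR_RGB2BGR)); np.savez(f'pics/{name}.npz',im=im,mtx=p['mtx'],eye=p['eye'],att=p['attitude']); return im,p
def rot(a):
    a=np.array(a,float)
    return a if a.shape==(3,3) else R.from_quat(np.r_[a[1:],a[0]]).as_matrix()
def load(name):
    d=np.load(f'pics/{name}.npz'); return d['im'],dict(mtx=d['mtx'],eye=d['eye'],attitude=d['att'])
def ray(p,u,v):
    d=rot(p['attitude'])@np.linalg.solve(np.array(p['mtx']),[u,v,1.]); return np.array(p['eye'],float),d/np.linalg.norm(d)
def onz(p,u,v,z):
    o,d=ray(p,u,v); return o+d*(z-o[2])/d[2]
def cross(p1,uv1,p2,uv2):
    o1,d1=ray(p1,*uv1);o2,d2=ray(p2,*uv2)
    s=np.linalg.lstsq(np.c_[d1,-d2],o2-o1,rcond=None)[0]
    a=o1+d1*s[0];b=o2+d2*s[1]; return (a+b)/2,np.linalg.norm(a-b)
def proj(p,X):
    c=np.array(p['mtx'])@(rot(p['attitude']).T@(np.array(X,float)-np.array(p['eye'],float))); return c[:2]/c[2]
E
python3 - <<'E'
from h import *
print(manip.sense())
for c in ['scene','top','wrist']:
    im,p=snap(c,c+'0'); print(c,p)
E
```

```text
pics
{'t': 0.0, 'joint_positions': array([ 1.1162737 ,  0.60017015, -0.00255147,  1.60014063,  0.00180032,
        0.94291439, -0.07977113]), 'dq': array([-7.45857469e-04,  6.98799370e-04, -7.11945892e-04,  1.38124113e-03,
        5.78489904e-04,  8.23582890e-05, -3.24115589e-04]), 'tau': array([ 7.29831518e-04, -7.65067363e+01,  1.49761800e+00, -2.52354079e+01,
       -5.23531821e-02,  1.68386113e-02,  1.58655730e-04]), 'position': array([ 267.25046681, -673.40060462,  217.72349996]), 'eef_rot': array([-7.83980489e-04,  9.82200073e-01,  1.87835971e-01, -2.23263415e-04]), 'wrist_force': array([-0.01792563, -0.51639209, -0.1229137 ]), 'moment': array([-0.0034193 ,  0.03810059,  0.00413901]), 'grip_width': 93.0054258381266}
scene {'mtx': array([[499.14851439,   0.        , 314.31932525],
       [  0.        , 499.14851439, 234.55105924],
       [  0.        ,   0.        ,   1.        ]]), 'eye': array([1213.5055472 , -383.78350123,  877.72926324]), 'attitude': array([-0.33741369,  0.78769523,  0.46962167, -0.21247049])}
top {'mtx': array([[556.36060558,   0.        , 322.46839515],
       [  0.        , 556.36060558, 238.95122978],
       [  0.        ,   0.        ,   1.        ]]), 'eye': array([ 412.27671056,   27.78878275, 1532.10973172]), 'attitude': array([ 0.01734861, -0.69750781,  0.7159915 , -0.02319609])}
wrist {'mtx': array([[345.27981534,   0.        , 317.71338223],
       [  0.        , 345.27981534, 236.38549369],
       [  0.        ,   0.        ,   1.        ]]), 'eye': array([ 343.40743826, -643.05840803,  383.01452826]), 'attitude': array([ 0.12075679,  0.81832189, -0.55575304, -0.08310026])}
```

View pics/scene0.png

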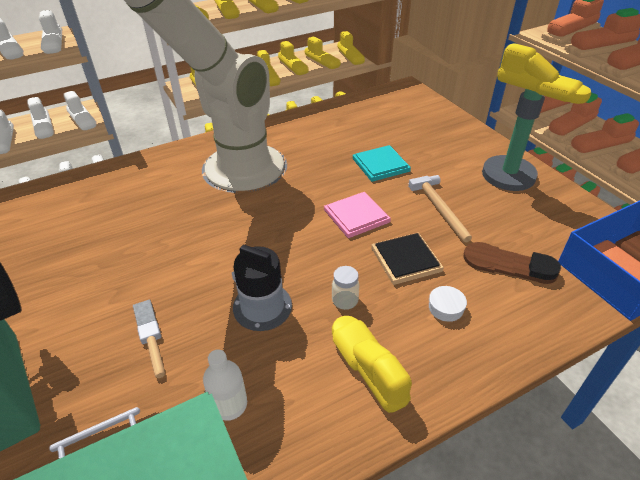

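View pics/top0.png

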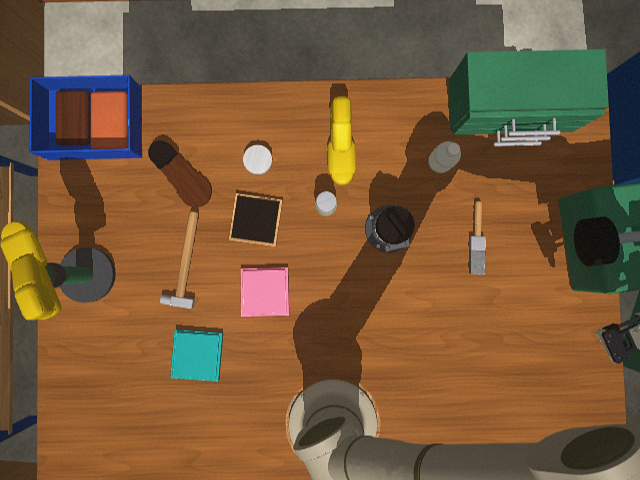

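View pics/wrist0.png

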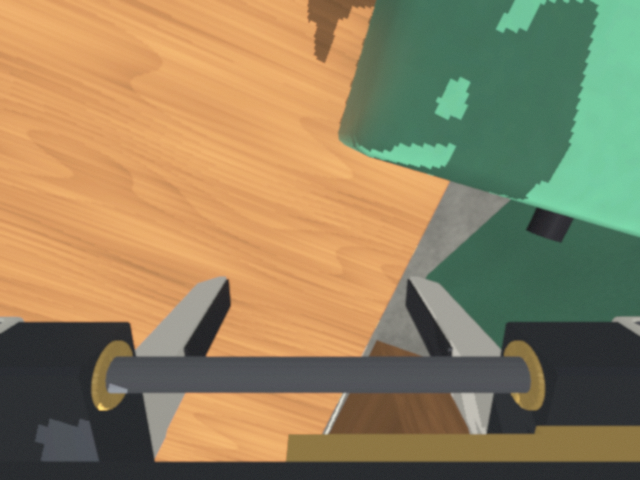

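The scene shows the canister at about (262,285), with its black cap and wing. The real block (wood edge, black rubber top) is at (407,257) and the jar at (346,287). The top view shows the canister at about (390,228), the block at (256,219) and the jar at (326,203). The pink and turquoise blocks are decoys. I'll zoom in next.

```bash
python3 - <<'E'
from h import *
a=cv2.imread('pics/scene0.png')[225:345,205:325]; b=cv2.imread('pics/top0.png')[175:275,340:440]
cv2.imwrite('pics/z1.png',np.hstack([cv2.resize(a,(400,400),interpolation=2),cv2.resize(b,(400,400),interpolation=2)]))
im,p=load('top0')
print('jar0',onz(p,326,203,85),'can',onz(p,389,229,8))
hsv=cv2.cvtColor(im,cv2.COLOR_RGB2HSV)
m=((hsv[...,2]<50)).astype(np.uint8)
n,l,s,c=cv2.connectedComponentsWithStats(m)
for i in range(1,n):
    if s[i,4]>200: print(s[i],c[i])
lab=l[219,256]
cn=cv2.findContours((l==lab).astype(np.uint8),0,2)[0][0]
r=cv2.minAreaRect(cn);bx=cv2.boxPoints(r); print(r,[onz(p,*q,22)[:2].round(1) for q in bx], onz(p,*r[0],22))
E
```

```text
jar0 [589.09757241   3.00532888  85.        ] can [ 522.25645583 -169.55780212    8.        ]
[149 141  29  28 520] [161.21538462 153.09807692]
[ 232  196   47   47 1706] [254.83587339 219.01348183]
[ 371  206   44   38 1207] [394.08699254 224.16984258]
[ 572  216   48   55 1978] [595.99797776 241.1314459 ]
[ 76 248  17  25 290] [ 83.96551724 257.7862069 ]
[ 46 263  20  24 287] [ 57.1358885  273.83972125]
[ 602  303   38   68 1063] [622.16462841 341.14863594]
[312 417  33  23 215] [327.64651163 425.47906977]
[ 561  427   73   43 2145] [596.96643357 447.78275058]
((254.92002868652344, 219.06002807617188), (42.28498077392578, 40.870765686035156), 8.130102157592773) [array([512.4, 262.1]), array([622.6, 244.4]), array([603.3, 130.7]), array([493.2, 148.8])] [557.78426632 196.52841533  22.        ]
```

View pics/z1.png

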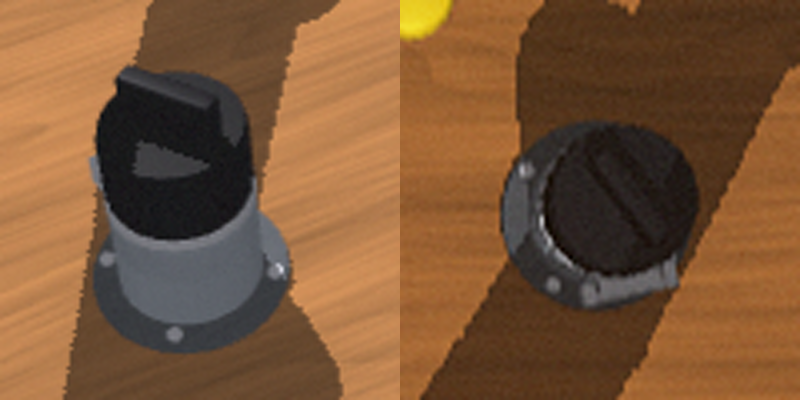

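```bash
python3 - <<'E'
from h import *
s=manip.sense();p=manip.camera_params('wrist')
T=rot(s['eef_rot']);C=rot(p['attitude'])
print(T.T@(p['eye']-s['position']));print((T.T@C).round(3));print(T.round(3))
d=np.array([520,-172,400])-s['position'];print(T.T@d)
E
```

```text
[  81.97102858   -0.40662114 -165.18089455]
[[-0.001 -0.957 -0.29 ]
 [ 1.    -0.    -0.001]
 [ 0.    -0.29   0.957]]
[[ 0.929  0.369 -0.001]
 [ 0.369 -0.929  0.001]
 [-0.    -0.001 -1.   ]]
[ 419.89564824 -373.13753515 -181.65899445]
```

arm_command:
  steps: "20 -20 -10 0 0 0 100;26 -26 -10 0 0 0 100;26 -26 -10 0 0 0 100;26 -26 -10 0 0 0 100;26 -26 -10 0 0 0 100;26 -26 -10 0 0 0 100;26 -26 -10 0 0 0 100;26 -26 -10 0 0 0 100;26 -26 -10 0 0 0 100;26 -26 -10 0 0 0 100;26 -26 -10 0 0 0 100;26 -26 -10 0 0 0 100;26 -26 -10 0 0 0 100;26 -26 -10 0 0 0 100;15 -15 0 0 0 0 100"

```text
t: 1.4
position: [478.5, -185.6, 360.5]
eef_rot: [0.0, 0.982, 0.19, 0.002]
wrist_force: [0.5, 0.1, 0.3]
grip_width: 92.9
```

```bash
python3 - <<'E'
from h import *
s=manip.sense();print(s['t'],s['position'],s['joint_positions'].round(2),rot(s['eef_rot']).round(3))
snap('wrist','w1')
E
```

```text
1.4 [ 478.45560809 -185.62689436  360.49959784] [ 0.39  0.2  -0.16  1.89  0.03  1.05 -0.97] [[ 0.928  0.372  0.003]
 [ 0.372 -0.928  0.   ]
 [ 0.003  0.001 -1.   ]]
```

View pics/w1.png

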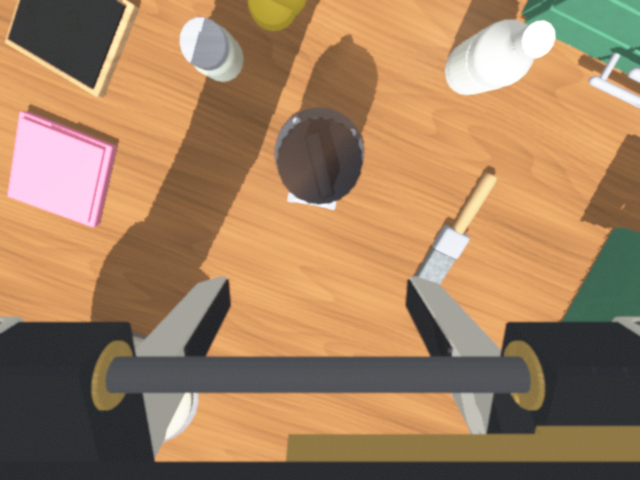

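The wrist view shows the cap at about (319,156), with its wing running from roughly (312,125) to (325,192). The hinge ears are at (312,201).

```bash
python3 - <<'E'
from h import *
a=cv2.imread('pics/w1.png')[100:220,260:380]
a=np.clip(255*(a/255.)**0.5,0,255).astype(np.uint8)
cv2.imwrite('pics/z2.png',cv2.resize(a,(720,720)[:2],interpolation=2)[:600])
E
```

```text
(no output)
```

View pics/z2.png

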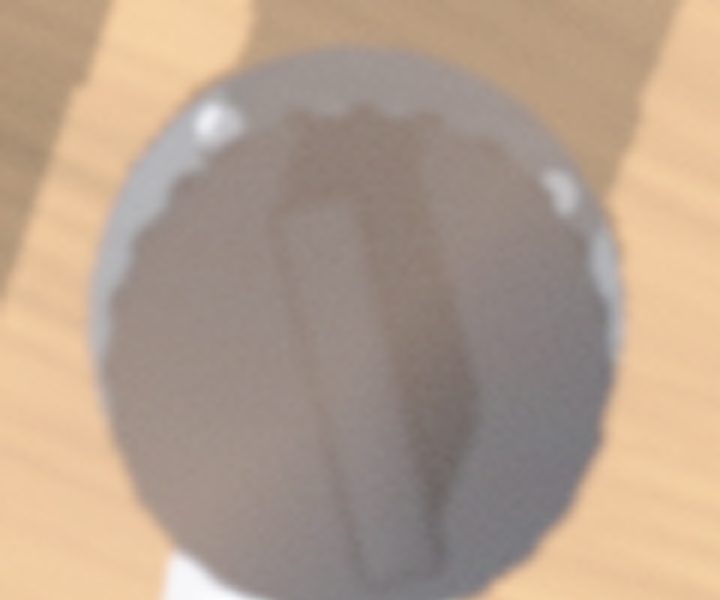

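```bash
python3 - <<'E'
from h import *
im,p=load('w1')
A=onz(p,312.9,132.9,178);B=onz(p,327.3,195.8,178)
print(A,B,np.linalg.norm(A-B),(A+B)/2,np.degrees(np.arctan2(*(A-B)[1::-1])))
E
```

```text
[ 552.24432817 -150.63832017  178.        ] [ 500.75706576 -186.75729499  178.        ] 62.89291321215905 [ 526.50069696 -168.69780758  178.        ] 35.05015228336556
```

arm_command:
  steps: "0 20 10 0 0 0 100;0 30 20 0 0 0 100;0 30 20 0 0 0 100;0 20 10 0 0 0 100;0 0 0 0 0 0 100"

```text
t: 1.87
position: [512.6, -286.5, 295.4]
eef_rot: [-0.0, 0.983, 0.186, -0.002]
wrist_force: [-0.1, -0.3, -1.2]
grip_width: 92.7
```

```bash
python3 - <<'E'
from h import *
snap('wrist','w2')
a=cv2.imread('pics/w2.png')
a=np.clip(255*(a/255.)**0.5,0,255).astype(np.uint8)
cv2.imwrite('pics/w2b.png',a)
E
```

```text
(no output)
```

View pics/w2b.png

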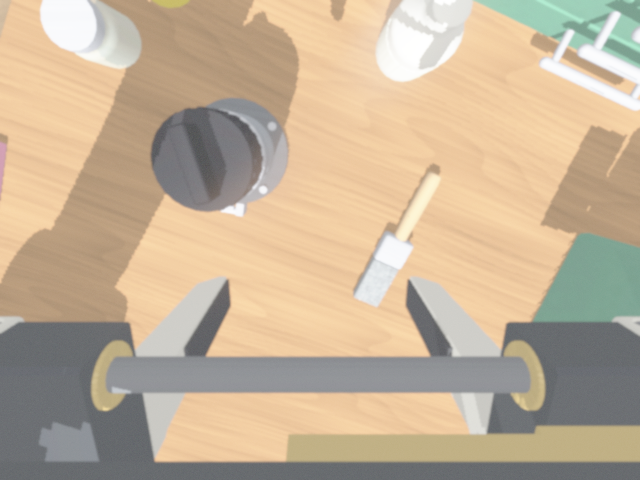

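Here the cap is at about (205,158), with the wing running from (178,120) to (205,198). The foot plate's right edge is at (288,150) and its screws at (272,126) and (263,190).

```bash
python3 - <<'E'
from h import *
a=cv2.imread('pics/w2b.png')[90:230,140:300]
cv2.imwrite('pics/z3.png',cv2.resize(a,(640,560),interpolation=2))
E
```

```text
(no output)
```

View pics/z3.png

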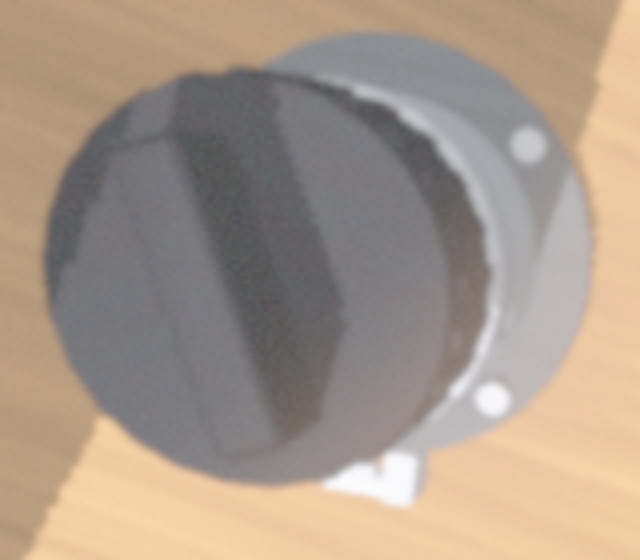

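```bash
python3 - <<'E'
from h import *
_,p=load('w1');_,q=load('w2')
a=cross(p,(312.9,132.9),q,(176,125.25));b=cross(p,(327.3,195.8),q,(202.5,202))
print(a,b,(a[0]+b[0])/2,np.linalg.norm(a[0]-b[0]))
# plate edge on w2 at z=8: fit circle
im=cv2.imread('pics/w2.png');
pts=[(380,33),(470,60),(540,115),(578,165),(592,240),(580,320),(545,390),(490,430),(440,450),(300,52),(268,65)]
P=np.array([onz(q,140+u/4,90+v/4,8)[:2] for u,v in pts])
def fit(P):
    s=np.linalg.lstsq(np.c_[2*P,np.ones(len(P))],(P**2).sum(1),rcond=None)[0]; return s[:2],np.sqrt(s[2]+s[:2]@s[:2])
print('plate',fit(P))
pts=[(345,45),(440,65),(530,120),(590,180),(620,260),(615,370),(100,200),(93,290),(98,380),(250,65)]
P=np.array([onz(p,260+u/6,100+v/6,8)[:2] for u,v in pts])
print('plate w1',fit(P))
pts=[(440,210),(450,300),(420,400),(60,180),(48,260),(60,330),(130,430),(250,482),(350,465),(250,70),(350,95),(400,140),(180,78)]
P=np.array([onz(q,140+u/4,90+v/4,146)[:2] for u,v in pts])
print('captop',fit(P))
e=[(325,487),(412,503),(425,455)]
print([onz(q,140+u/4,90+v/4,85) for u,v in e])
c=np.array([onz(q,140+u/4,90+v/4,8) for u,v in [(528,145),(492,400)]]);print(c)
print([ onz(p,260+u/6,100+v/6,8) for u,v in [(215,122),(562,192)]])
E
```

```text
(array([ 552.26235347, -150.60025887,  175.66078107]), np.float64(0.06159476509834846)) (array([ 500.6315178 , -186.85637037,  175.94313367]), np.float64(0.4113739680121845)) [ 526.44693564 -168.72831462  175.80195737] 63.089844953767845
plate (array([ 526.10791063, -170.01644912]), np.float64(64.81396059221335))
plate w1 (array([ 526.3309092 , -168.11544916]), np.float64(65.04272847320831))
captop (array([ 527.8937074 , -169.59650496]), np.float64(45.35350730442274))
[array([ 469.45048865, -187.04295183,   85.        ]), array([ 473.92923619, -210.99085692,   85.        ]), array([ 488.24368914, -210.17395906,   85.        ])]
[[ 572.97141501 -200.37550292    8.        ]
 [ 493.06931223 -215.60434482    8.        ]]
[array([ 558.33810178, -119.77139048,    8.        ]), array([ 574.35654846, -202.49786839,    8.        ])]
```

```bash
python3 - <<'E'
from h import *
_,t=load('top0');_,p=load('w1');_,q=load('w2')
for u,v in [(585,295),(675,275),(630,285)]: print('top',onz(t,340+(u-400)/4,175+v/4,84))
for u,v in [(288,195),(288,203),(336,209),(335,205),(312,202)]: print('w1',onz(p,u,v,84))
for z,k in ((8,'bench'),): 
    print('top plate', onz(t,340+103/4,175+51,8))
a=cv2.imread('pics/w1.png')[180:225,270:350]
cv2.imwrite('pics/z4.png',cv2.resize(a,(800,450),interpolation=2))
E
```

```text
top [ 465.36181131 -150.82838693   84.        ]
top [ 476.87671418 -209.99228956   84.        ]
top [ 471.11689769 -180.39818651   84.        ]
w1 [ 468.5251159  -147.94502595   84.        ]
w1 [ 458.71142635 -151.59684821   84.        ]
w1 [ 474.54751829 -212.52466493   84.        ]
w1 [ 478.95919254 -209.2696942    84.        ]
w1 [ 471.51843978 -180.04314275   84.        ]
top plate [ 532.17277427 -105.87270026    8.        ]
```

View pics/z4.png

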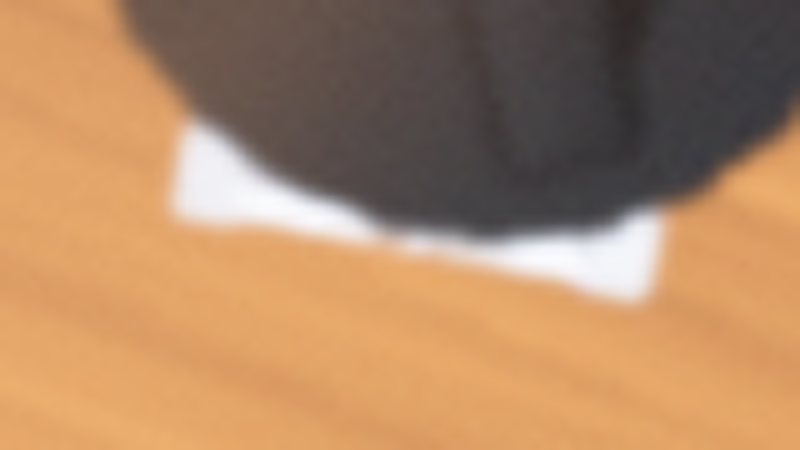

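```bash
cat >> h.py <<'E'
def Rdown(yaw): 
    y=np.radians(yaw); return np.array([[np.cos(y),np.sin(y),0],[np.sin(y),-np.cos(y),0],[0,0,-1.]])
def delta(pos,Rt,s=None):
    s=s or manip.sense(); T=rot(s['eef_rot'])
    return (T.T@(np.array(pos)-s['position'])).round(1), np.degrees(R.from_matrix(T.T@Rt).as_rotvec()).round(2)
E
python3 - <<'E'
from h import *
print(delta([526.4,-168.8,240],Rdown(35)))
E
```

```text
(array([  55.3, -102.4,   56.7]), array([ -0.13,   0.14, -13.52]))
```

arm_command:
  steps: "11 -20.5 11 0 0 0 100;11 -20.5 11 0 0 0 100;11 -20.5 11 0 0 0 100;11 -20.5 11 0 0 0 100;11 -20.5 12 0 0 0 100;0 0 0 0 0 -6.7 100;0 0 0 0 0 -6.8 100;0 0 0 0 0 0 100"

```text
t: 2.58
position: [526.5, -165.6, 243.1]
eef_rot: [-0.0, 0.952, 0.305, 0.0]
wrist_force: [0.1, -1.0, 0.2]
grip_width: 93.1
```

```bash
python3 - <<'E'
from h import *
s=manip.sense();print(s['t'],s['position'],s['joint_positions'].round(2)); print(delta([526.4,-168.8,152],Rdown(35)))
snap('wrist','w3')
E
```

```text
2.5833 [ 526.50391485 -165.57970944  243.0948591 ] [ 0.35  0.37 -0.2   1.96  0.1   0.82 -0.86]
(array([-2. ,  2.6, 91.1]), array([-0.01, -0.02,  0.57]))
```

View pics/w3.png

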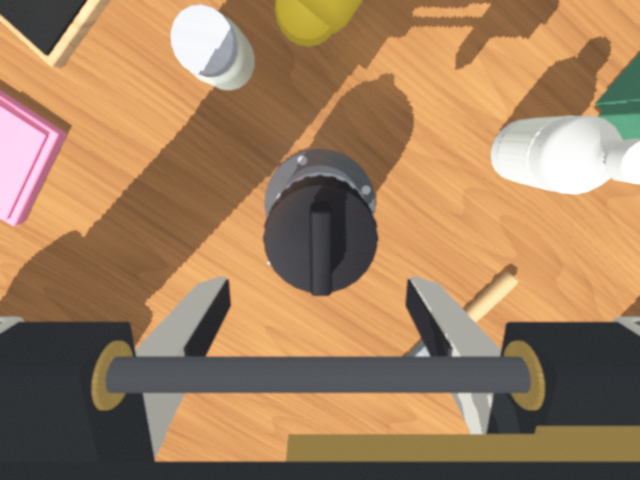

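The wing, at (321,250), lies upright in the image, so it is in line with the tool's x axis and centred between the fingers. I'll descend and close on it.

arm_command:
  steps: "-1 1 20 0 0 0.6 100;-1 1.6 25 0 0 0 100;0 0 24 0 0 0 100;0 0 14 0 0 0 100;0 0 8 0 0 0 100;0 0 0 0 0 0 60;0 0 0 0 0 0 20;0 0 0 0 0 0 5;0 0 0 0 0 0 0;0 0 0 0 0 0 0;0 0 0 0 0 0 0;0 0 0 0 0 0 0;0 0 0 0 0 0 0"

```text
t: 3.72
position: [526.7, -170.3, 151.8]
eef_rot: [0.0, 0.955, 0.297, 0.0]
wrist_force: [-1.0, 0.4, 0.3]
grip_width: 44.4
```

```bash
python3 - <<'E'
from h import *
s=manip.sense();print(s['t'],s['position'],s['joint_positions'].round(2),s['grip_width'],s['wrist_force'],s['moment']); print(delta([526.4,-168.8,152],Rdown(35)))
E
```

```text
3.7167 [ 526.65124706 -170.30370584  151.82859883] [ 0.33  0.49 -0.18  2.05  0.14  0.61 -0.91] 44.380719784263356 [-1.01267358  0.3552219   0.28016558] [-0.04322786  0.02739888  0.03683246]
(array([ 0.6, -1.4, -0.2]), array([ 0.02, -0.01, -0.46]))
```

arm_command:
  steps: "0.5 -1.3 0 0 0 -0.4 0;0 0 0 0 0 0 0;0 0 0 0 0 0 0;0 0 0 0 0 0 0;0 0 0 0 0 0 0;0 0 0 0 0 0 0;0 0 0 0 0 0 0"

```text
t: 4.3
position: [526.1, -168.7, 151.5]
eef_rot: [-0.0, 0.954, 0.3, -0.0]
wrist_force: [-0.5, 1.0, 1.6]
grip_width: 16.0
```

```bash
python3 - <<'E'
from h import *
s=manip.sense();print(s['t'],s['position'],s['joint_positions'].round(2),s['grip_width'],s['wrist_force'],s['moment']); print(delta([526.4,-168.8,152],Rdown(35)))
E
```

```text
4.3 [ 526.08182561 -168.69561473  151.54127103] [ 0.33  0.49 -0.18  2.05  0.14  0.61 -0.9 ] 15.99915930555654 [-0.46206262  0.98965757  1.59554426] [0.30203964 0.17102984 0.00842866]
(array([ 0.2,  0.3, -0.5]), array([-0.02,  0.01, -0.04]))
```

arm_command:
  steps: "0 0 0 0 0 -3 0;0 0 0 0 0 -6 0;0 0 0 0 0 -6 0;0 0 0 0 0 -6 0;0 0 0 0 0 -6 0;0 0 0 0 0 -6 0;0 0 0 0 0 -6 0;0 0 0 0 0 -6 0"

```text
t: 4.97
position: [525.6, -168.4, 151.5]
eef_rot: [-0.001, 0.765, 0.644, -0.0]
wrist_force: [-2.8, 3.6, 1.6]
grip_width: 15.5
```

```bash
python3 - <<'E'
from h import *
s=manip.sense();print(s['t'],s['position'],s['joint_positions'].round(2),s['grip_width'],s['wrist_force'],s['moment']); print(delta([526.4,-168.8,152],Rdown(169)))
E
```

```text
4.9667 [ 525.61562397 -168.3746735   151.49683811] [ 0.49  0.51 -0.41  2.04  0.32  0.65 -0.3 ] 15.468561946160298 [-2.8353673  3.5697525  1.6132777] [ 0.681391    0.54342529 -0.0926054 ]
(array([-0.3,  0.8, -0.5]), array([-4.000e-02, -7.000e-02, -8.876e+01]))
```

arm_command:
  steps: "0 0 0 0 0 -6.3 0;0 0 0 0 0 -6.3 0;0 0 0 0 0 -6.3 0;0 0 0 0 0 -6.3 0;0 0 0 0 0 -6.3 0;0 0 0 0 0 -6.3 0;0 0 0 0 0 -6.3 0;0 0 0 0 0 -6.3 0;0 0 0 0 0 -6.3 0;0 0 0 0 0 -6.3 0;0 0 0 0 0 -6.3 0;0 0 0 0 0 -6.3 0;0 0 0 0 0 -6.3 0;0 0 0 0 0 -4 0;0 0 0 0 0 0 0"

```text
t: 6.22
position: [524.9, -168.9, 151.4]
eef_rot: [-0.001, 0.121, 0.993, -0.0]
wrist_force: [-4.5, 0.5, 5.9]
grip_width: 15.5
```

```bash
python3 - <<'E'
from h import *
s=manip.sense();print(s['t'],s['position'],s['joint_positions'].round(2),s['grip_width'],s['wrist_force'],s['moment']); print(delta([526.4,-168.8,152],Rdown(169)))
snap('scene','s2')
a=cv2.imread('pics/s2.png')[170:350,180:420]
cv2.imwrite('pics/z5.png',cv2.resize(a,(800,600),interpolation=2))
E
```

```text
6.2167 [ 524.8713052  -168.87810477  151.35317462] [ 0.77  0.61 -0.82  2.03  0.63  0.78  0.89] 15.479798424224402 [-4.49745056  0.4889885   5.93618945] [0.36181196 1.12815027 0.10176994]
(array([-1.5,  0.4, -0.7]), array([-0.02, -0.15, -2.93]))
```

View pics/z5.png

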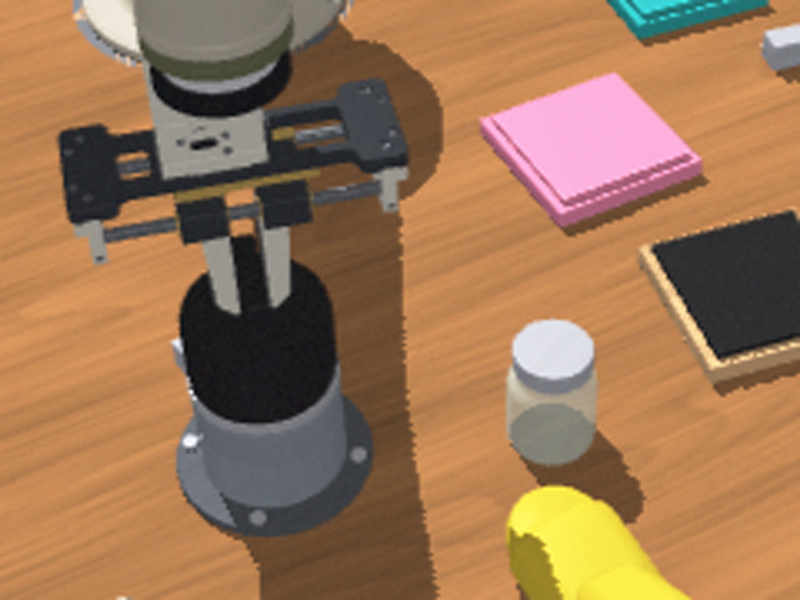

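```bash
cat >> h.py <<'E'
YAW=11.5; CAN=np.array([526.4,-169,0]); cx=np.array([np.cos(np.radians(YAW)),np.sin(np.radians(YAW)),0]); cy=np.array([-cx[1],cx[0],0])
HINGE=CAN-56*cx+np.array([0,0,80])
E
python3 - <<'E'
from h import *
s=manip.sense();T=rot(s['eef_rot'])
for st in (3,5):
    Q=R.from_rotvec(-cy*np.radians(st)).as_matrix()
    print(st,T.T@((Q-np.eye(3))@(s['position']-HINGE)), T.T@(-cy*st))
E
```

```text
3 [ 3.44248982 -1.64800876 -2.74234242] [-1.29666756e+00 -2.70530023e+00 -1.97145255e-03]
5 [ 5.80732977 -2.78024132 -4.45795348] [-2.16111260e+00 -4.50883372e+00 -3.28575425e-03]
```

arm_command:
  steps: "3.4 -1.6 -2.7 -1.3 -2.7 0 0;5.8 -2.8 -4.5 -2.2 -4.5 0 0;5.8 -2.8 -4.5 -2.2 -4.5 0 0"

```text
t: 6.52
position: [508.7, -172.1, 161.8]
eef_rot: [0.108, 0.122, 0.986, 0.037]
wrist_force: [-2.4, -2.0, -4.3]
grip_width: 15.8
```

```bash
python3 - <<'E'
from h import *
s=manip.sense();print(s['t'],s['position'],s['joint_positions'].round(2),s['grip_width'],s['wrist_force'],s['moment'])
E
```

```text
6.5167 [ 508.73248078 -172.09594256  161.83409502] [ 0.89  0.52 -0.84  2.2   0.71  0.46  0.86] 15.77525280047348 [-2.41185233 -2.04249916 -4.25432585] [-0.75063798  0.75149632 -0.00695482]
```

arm_command:
  steps: "5.8 -2.8 -4.5 -2.2 -4.5 0 0;5.8 -2.8 -4.5 -2.2 -4.5 0 0;5.8 -2.8 -4.5 -2.2 -4.5 0 0"

```text
t: 6.77
position: [490.5, -176.4, 167.4]
eef_rot: [0.199, 0.12, 0.97, 0.067]
wrist_force: [-0.2, 13.5, 17.2]
grip_width: 16.0
```

```bash
python3 - <<'E'
from h import *
s=manip.sense();print(s['t'],s['position'],s['joint_positions'].round(2),s['grip_width'],s['wrist_force'],s['moment'])
d=s['position']-HINGE;print('arc angle moved',np.degrees(np.arctan2(d[2],d@cx)),np.hypot(d@cx,d[2]),d@cy)
T=rot(s['eef_rot']);print('tilt',np.degrees(np.arccos(-T[2,2])))
snap('scene','s3')
a=cv2.imread('pics/s3.png')[170:350,180:420]
cv2.imwrite('pics/z6.png',cv2.resize(a,(800,600),interpolation=2))
E
```

```text
6.7667 [ 490.50184523 -176.38791193  167.42604593] [ 0.96  0.46 -0.78  2.34  1.03  0.14  0.62] 16.00013661147743 [-0.17012146 13.49485857 17.18205802] [ 3.36620502 -0.92789202  1.37632375]
arc angle moved 77.52017140195908 89.54172474905612 -0.08265644549828403
tilt 24.261358974757226
```

View pics/z6.png

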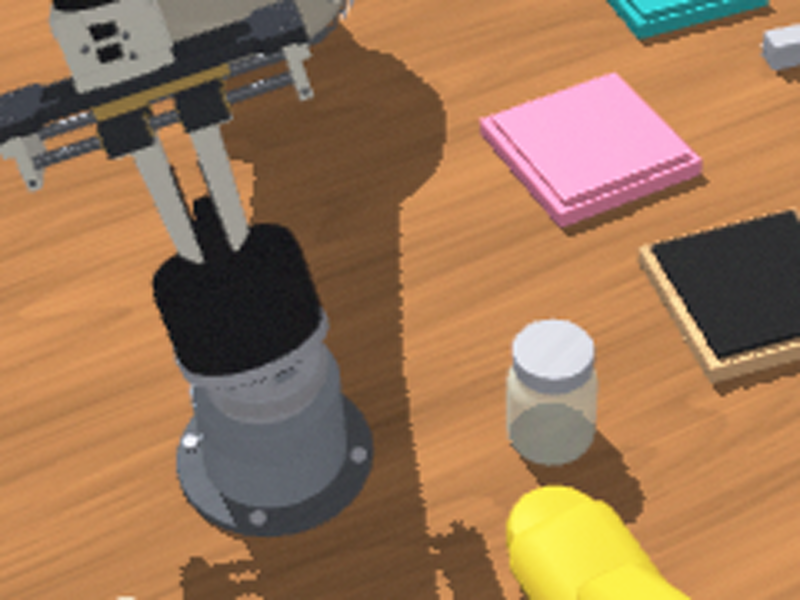

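arm_command:
  steps: "0 0 0 0 0 0 0;0 0 0 0 0 0 0"

```text
t: 6.98
position: [492.4, -175.8, 167.1]
eef_rot: [0.197, 0.119, 0.971, 0.066]
wrist_force: [-3.8, 7.8, 12.5]
grip_width: 16.1
```

```bash
python3 - <<'E'
from h import *
s=manip.sense();print(s['t'],s['position'],s['joint_positions'].round(2),s['grip_width'],s['wrist_force'],s['moment'])
d=s['position']-HINGE;print('arc angle moved',np.degrees(np.arctan2(d[2],d@cx)),np.hypot(d@cx,d[2]),d@cy)
T=rot(s['eef_rot']);print('tilt',np.degrees(np.arccos(-T[2,2])))
for st in (3,5):
    Q=R.from_rotvec(-cy*np.radians(st)).as_matrix()
    print(st,T.T@((Q-np.eye(3))@(s['position']-HINGE)), T.T@(-cy*st))
E
```

```text
6.9833 [ 492.38757056 -175.83226257  167.0940849 ] [ 0.96  0.47 -0.79  2.34  1.03  0.15  0.62] 16.14803222794184 [-3.83006997  7.75095547 12.53908229] [1.87115097 0.15181261 0.76687466]
arc angle moved 76.2521978641166 89.6628182340247 0.08588492474051641
tilt 23.97609620665973
3 [ 3.41711196 -1.63210551 -2.7739992 ] [-1.29240292e+00 -2.70734076e+00  8.58080354e-04]
5 [ 5.76597848 -2.75393434 -4.51156134] [-2.15400486e+00 -4.51223459e+00  1.43013392e-03]
```

```bash
python3 - <<'E'
from h import *
s=manip.sense();T=rot(s['eef_rot'])
G=s['position']-19*T[:,2]; d=G-HINGE; print(np.degrees(np.arctan2(d[2],d@cx)),np.hypot(d@cx,d[2]))
prev=G
for a in range(4,33,4):
    g=HINGE+R.from_rotvec(-cy*np.radians(a)).as_matrix()@d
    print(a,(T.T@(g-prev)).round(2),(g-19*-T[:,2]).round(0)); prev=g
E
```

```text
82.58856410036441 105.33469668729157
4 [ 5.78 -2.76 -3.61] [ 485. -177.  168.]
8 [ 5.99 -2.86 -3.15] [ 478. -179.  168.]
12 [ 6.18 -2.95 -2.68] [ 471. -180.  168.]
16 [ 6.33 -3.02 -2.2 ] [ 464. -182.  167.]
20 [ 6.45 -3.08 -1.7 ] [ 457. -183.  165.]
24 [ 6.55 -3.13 -1.2 ] [ 450. -185.  164.]
28 [ 6.61 -3.15 -0.69] [ 443. -186.  161.]
32 [ 6.63 -3.17 -0.18] [ 436. -187.  158.]
```

arm_command:
  steps: "5.8 -2.8 -3.6 0 0 0 0;6 -2.9 -3.2 0 0 0 0;6.2 -3 -2.7 0 0 0 0;6.3 -3 -2.2 0 0 0 0"

```text
t: 7.32
position: [465.8, -180.3, 167.7]
eef_rot: [0.199, 0.118, 0.971, 0.068]
wrist_force: [3.0, 10.5, 7.1]
grip_width: 17.5
```

```bash
cat > st.py <<'E'
from h import *
s=manip.sense();print(s['t'],s['position'].round(1),s['joint_positions'].round(2),s['grip_width'],s['wrist_force'].round(1),s['moment'].round(2))
T=rot(s['eef_rot'])
G=s['position']-19*T[:,2]; d=G-HINGE; print('strap',np.radians(np.degrees(np.arctan2(d[2],d@cx))%360-57.5),np.hypot(d@cx,d[2]), 'tilt',np.degrees(np.arccos(-T[2,2])))
E
python3 st.py
```

```text
7.3167 [ 465.8 -180.3  167.7] [ 1.02  0.45 -0.81  2.38  1.07  0.13  0.61] 17.455239605868126 [ 3.  10.5  7.1] [ 2.95 -1.65  1.22]
strap 0.6940314090210281 105.91003847322614 tilt 24.24675959577166
```

arm_command:
  steps: "6.4 -3.1 -1.7 0 0 0 0;6.5 -3.1 -1.2 0 0 0 0;6.6 -3.1 -0.7 0 0 0 0;6.6 -3.1 -0.2 0 0 0 0;0 0 0 0 0 0 0"

```text
t: 7.73
position: [436.2, -185.5, 158.8]
eef_rot: [0.197, 0.118, 0.971, 0.068]
wrist_force: [-5.7, 10.1, 19.8]
grip_width: 19.9
```

```bash
python3 st.py; python3 - <<'E'
from h import *
snap('scene','s4')
a=cv2.imread('pics/s4.png')[170:350,180:420]
cv2.imwrite('pics/z7.png',cv2.resize(a,(800,600),interpolation=2))
E
```

```text
7.7333 [ 436.2 -185.5  158.8] [ 1.08  0.46 -0.83  2.43  1.35  0.11  0.37] 19.88091911144536 [-5.7 10.1 19.8] [ 3.05 -0.8   1.52]
strap 0.9919030574239736 105.51063251271474 tilt 24.07513771989737
```

View pics/z7.png

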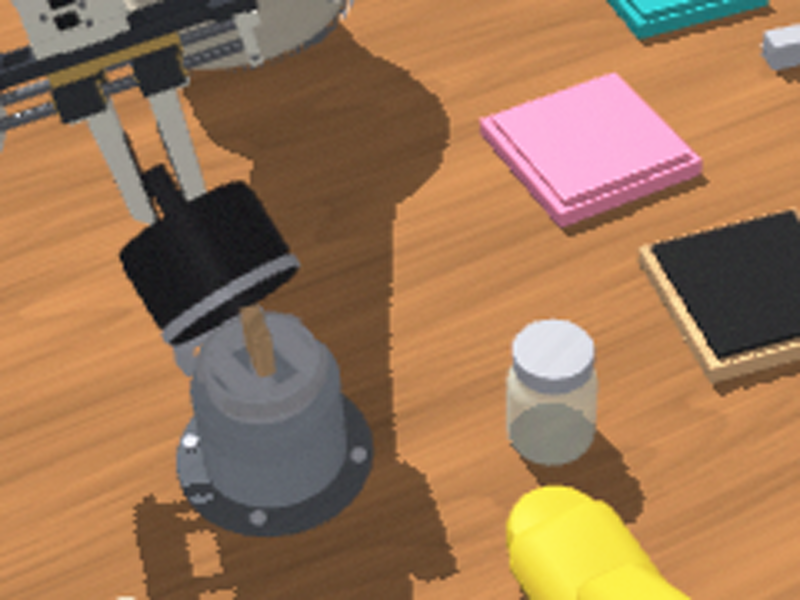

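The cap is up at a strap angle of about 0.97 rad, and the stamp's wooden grip is visible at crop (258,340). I'll release, back off, and then push from the mouth side.

arm_command:
  steps: "0 0 0 0 0 0 60;0 0 0 0 0 0 60;0 0 0 0 0 0 60;0 0 0 0 0 0 60;0 0 0 0 0 0 60;0 0 0 0 0 0 60;0 0 0 0 0 0 60"

```text
t: 8.37
position: [435.1, -189.5, 157.4]
eef_rot: [0.195, 0.121, 0.971, 0.064]
wrist_force: [-0.4, -0.4, -0.2]
grip_width: 55.4
```

```bash
python3 st.py; python3 - <<'E'
from h import *
snap('scene','s5')
a=cv2.imread('pics/s5.png')[170:350,180:420]
cv2.imwrite('pics/z8.png',cv2.resize(a,(800,600),interpolation=2))
E
```

```text
8.3667 [ 435.1 -189.5  157.4] [ 1.08  0.46 -0.82  2.43  1.34  0.11  0.38] 55.400132066797845 [-0.4 -0.4 -0.2] [-0.14  0.34 -0.07]
strap 1.011997681744832 105.03099092227565 tilt 23.731983693528626
```

View pics/z8.png

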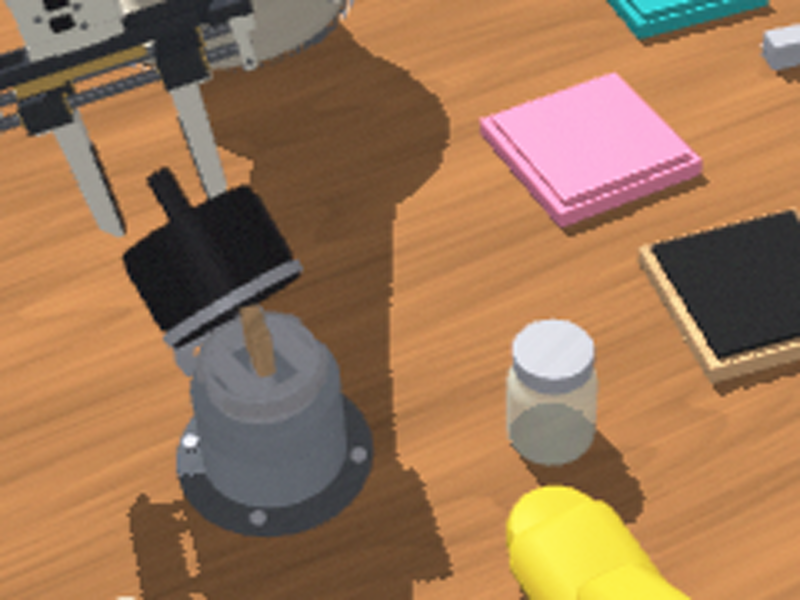

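```bash
python3 - <<'E'
from h import *
s=manip.sense();T=rot(s['eef_rot'])
print('up70',T.T@[0,0,70]); 
P1=s['position']+[0,0,70]; P2=CAN+25*cx+np.array([0,0,235]); print(P2,'move in tool',T.T@(P2-P1))
print(delta(P2,Rdown(101.5)),delta(P2,Rdown(120)))
# split: first untilt about horizontal, then yaw
E
```

```text
up70 [-25.45929973  12.06671284 -64.07978229]
[ 550.89811762 -164.01580164  235.        ] move in tool [-99.70029675  50.07224217  40.78419563]
(array([-125.2,   62.1,  -23.3]), array([21.09, 13.44, 63.32])) (array([-125.2,   62.1,  -23.3]), array([18.18, 16.23, 45.11]))
```

arm_command:
  steps: "-4 2 -11 0 0 0 60;-7 3.4 -18 0 0 0 60;-7 3.4 -18 0 0 0 60;-7 3.4 -18 0 0 0 40;-25 12.5 10 0 0 0 10;-25 12.5 10 0 0 0 0;-25 12.5 10 0 0 0 0;-25 12.5 10 0 0 0 0;0 0 0 2.11 1.34 6.33 0;0 0 0 2.11 1.34 6.33 0;0 0 0 2.11 1.34 6.33 0;0 0 0 2.11 1.34 6.33 0;0 0 0 2.11 1.34 6.33 0;0 0 0 2.11 1.34 6.33 0;0 0 0 2.11 1.34 6.33 0;0 0 0 2.11 1.34 6.33 0;0 0 0 2.11 1.34 6.33 0;0 0 0 2.11 1.34 6.33 0;0 0 0 0 0 0 0"

```text
t: 10.0
position: [551.5, -164.0, 235.5]
eef_rot: [-0.0, 0.635, 0.773, 0.0]
wrist_force: [0.9, 0.1, 0.3]
grip_width: 0.3
```

```bash
python3 st.py; python3 - <<'E'
from h import *
P2=CAN+25*cx+np.array([0,0,235]);print(delta(P2,Rdown(101.5)))
snap('scene','s6');snap('wrist','w6')
a=cv2.imread('pics/s6.png')[170:350,180:420]; b=cv2.imread('pics/w6.png')
cv2.imwrite('pics/z9.png',np.hstack([cv2.resize(a,(400,300),interpolation=2),cv2.resize(b,(400,300),interpolation=3)]))
E
```

```text
10.0 [ 551.5 -164.   235.5] [ 0.74  0.5  -0.79  1.9   0.44  0.92 -0.07] 0.30222251900213665 [0.9 0.1 0.3] [-0.05 -0.12  0.03]
strap 0.12972515679145516 192.68219923213374 tilt 0.014835768120768332
(array([ 0.1, -0.6,  0.5]), array([-0.  , -0.01, -0.27]))
```

View pics/z9.png

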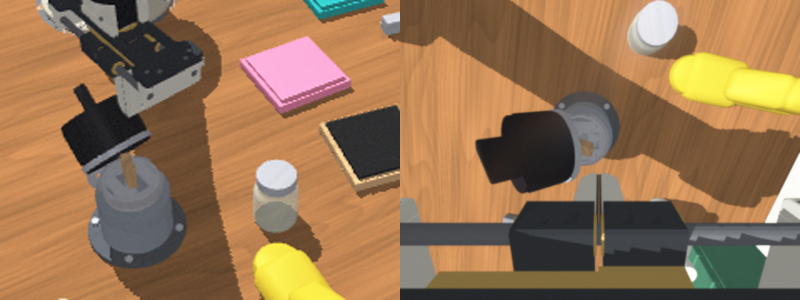

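arm_command:
  steps: "0 7 15 0 0 0 0;0 0 25 0 0 0 0;0 0 25 0 0 0 0;0 0 14 0 0 0 0;0 0 4 0 0 0 0;0 -6 0 0 0 0 0;0 -6 -2 0 0 0 0;0 -6 -4 0 0 0 0;0 -6 -4 0 0 0 0;0 -6 -3.5 0 0 0 0"

```text
t: 10.93
position: [527.5, -169.1, 167.6]
eef_rot: [0.002, 0.633, 0.774, 0.0]
wrist_force: [-0.2, -0.3, 0.2]
grip_width: 0.4
```

```bash
python3 st.py; python3 - <<'E'
from h import *
snap('scene','s7')
a=cv2.imread('pics/s7.png')[170:350,180:420]
cv2.imwrite('pics/z10.png',cv2.resize(a,(600,450),interpolation=2))
E
```

```text
10.9333 [ 527.5 -169.1  167.6] [ 0.72  0.56 -0.74  2.01  0.54  0.77 -0.14] 0.4480056659408251 [-0.2 -0.3  0.2] [ 0.06 -0.23 -0.01]
strap 0.07622799737566958 120.90145816067775 tilt 0.17655073308057076
```

View pics/z10.png

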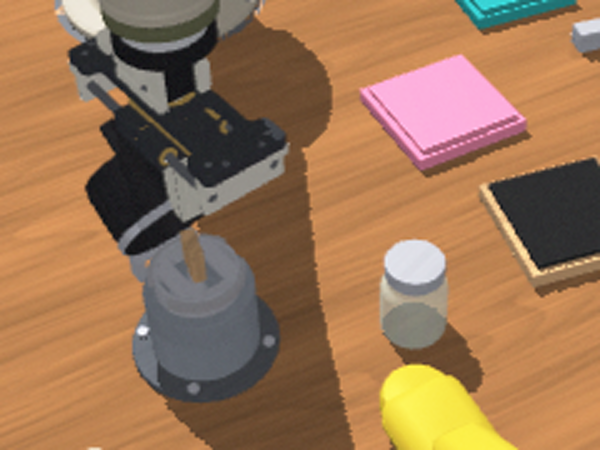

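arm_command:
  steps: "0 12 0 0 0 0 0;0 0 9 0 0 0 0;0 0 8 0 0 0 0;0 -5 0 0 0 0 0;0 -5 0 0 0 0 0;0 -5 0 0 0 0 0;0 -4 0 0 0 0 0"

```text
t: 11.57
position: [520.0, -170.2, 149.0]
eef_rot: [0.0, 0.633, 0.775, -0.0]
wrist_force: [-0.2, 0.2, 0.3]
grip_width: 0.4
```

```bash
python3 st.py; python3 - <<'E'
from h import *
snap('scene','s7b');snap('wrist','w7b')
a=cv2.imread('pics/s7b.png')[170:350,180:420]; b=cv2.imread('pics/w7b.png')[100:400,100:500]
cv2.imwrite('pics/z10b.png',np.hstack([cv2.resize(a,(400,300),interpolation=2),cv2.resize(b,(400,300),interpolation=3)]))
E
```

```text
11.5667 [ 520.  -170.2  149. ] [ 0.71  0.57 -0.72  2.04  0.57  0.73 -0.17] 0.4276366193300804 [-0.2  0.2  0.3] [-0.05 -0.15  0.01]
strap 0.05530746784175221 100.98172925160836 tilt 0.057271884444667354
```

View pics/z10b.png

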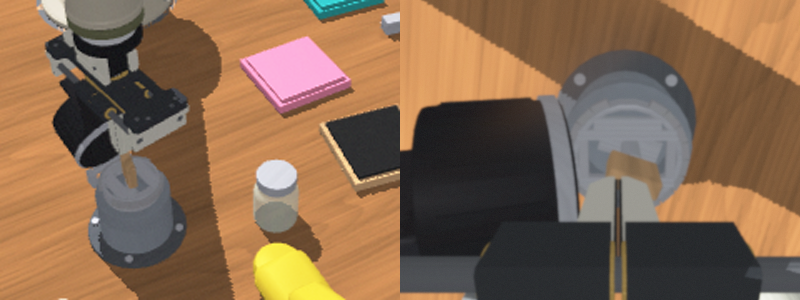

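arm_command:
  steps: "0 -5 0 0 0 0 0;0 -5 -1 0 0 0 0;0 -5 -2 0 0 0 0;0 -5 -2 0 0 0 0"

```text
t: 12.0
position: [500.7, -174.3, 154.4]
eef_rot: [0.001, 0.633, 0.774, -0.0]
wrist_force: [0.3, 0.2, 0.3]
grip_width: 0.2
```

```bash
python3 st.py
```

```text
12.0 [ 500.7 -174.3  154.4] [ 0.74  0.55 -0.73  2.08  0.56  0.72 -0.15] 0.1551457632167288 [0.3 0.2 0.3] [ 0.01 -0.1  -0.03]
strap 0.25914709958930315 97.99380945386459 tilt 0.0702938169569727
```

```bash
python3 - <<'E'
from h import *
snap('scene','s8');snap('wrist','w8');snap('top','t8')
a=cv2.imread('pics/s8.png')[170:350,180:420]; b=cv2.imread('pics/w8.png')[100:400,100:500]
cv2.imwrite('pics/z11.png',np.hstack([cv2.resize(a,(400,300),interpolation=2),cv2.resize(b,(400,300),interpolation=3)]))
E
```

```text
(no output)
```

View pics/z11.png

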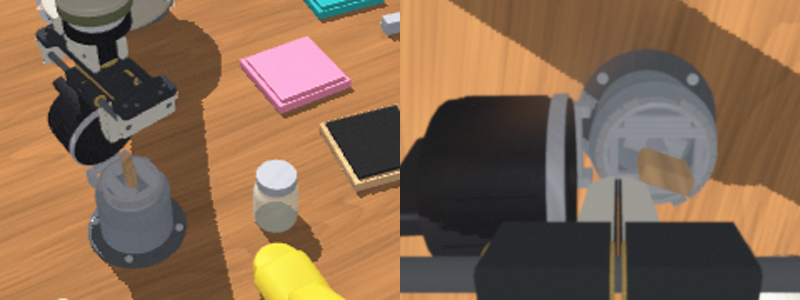

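The cap is swinging back easily, now at about 1.3 rad. I'll keep pushing.

arm_command:
  steps: "0 -5 -2 0 0 0 0;0 -5 -2 0 0 0 0;0 -5 -2 0 0 0 0;0 -5 -1.5 0 0 0 0;0 -5 -1 0 0 0 0;0 -5 -1 0 0 0 0"

```text
t: 12.65
position: [471.3, -180.2, 163.8]
eef_rot: [0.001, 0.633, 0.774, -0.0]
wrist_force: [0.4, -1.3, -0.4]
grip_width: 0.4
```

```bash
python3 st.py; python3 - <<'E'
from h import *
snap('scene','s9');snap('wrist','w9')
a=cv2.imread('pics/s9.png')[170:350,180:420]; b=cv2.imread('pics/w9.png')[100:400,100:500]
cv2.imwrite('pics/z12.png',np.hstack([cv2.resize(a,(400,300),interpolation=2),cv2.resize(b,(400,300),interpolation=3)]))
E
```

```text
12.65 [ 471.3 -180.2  163.8] [ 0.79  0.51 -0.75  2.12  0.54  0.71 -0.12] 0.4241744177699004 [ 0.4 -1.3 -0.4] [ 0.   -0.09 -0.02]
strap 0.5696360527939953 102.8128005135906 tilt 0.07604862696751694
```

View pics/z12.png

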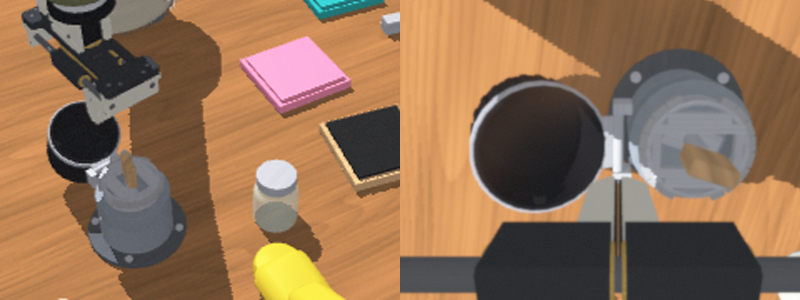

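The cap has fallen right back, with its open side up at crop (540,145). The stamp's grip is visible at crop (708,163). Next I'll go above the mouth for a measurement.

arm_command:
  steps: "-5 6 -15 0 0 0 20;-12 16 -20 0 0 0 45;-12 16 -20 0 0 0 45;-12 16 0 0 0 0 45;0 0 0 0 0 0 45"

```text
t: 13.17
position: [536.7, -211.2, 219.8]
eef_rot: [0.002, 0.633, 0.774, 0.001]
wrist_force: [-0.3, -0.6, 0.2]
grip_width: 29.2
```

```bash
python3 st.py; python3 - <<'E'
from h import *
snap('wrist','w10')
b=cv2.imread('pics/w10.png')
print(manip.camera_params('wrist')['eye'])
cv2.imwrite('pics/z13.png',b)
E
```

```text
13.1667 [ 536.7 -211.2  219.8] [ 0.82  0.52 -0.78  1.91  0.47  0.89 -0.01] 29.205143315087575 [-0.3 -0.6  0.2] [-0.05 -0.09 -0.06]
strap 0.21963438563666968 168.94870093775518 tilt 0.3121407447306426
[ 518.28524799 -129.61995102  383.92194938]
```

View pics/z13.png

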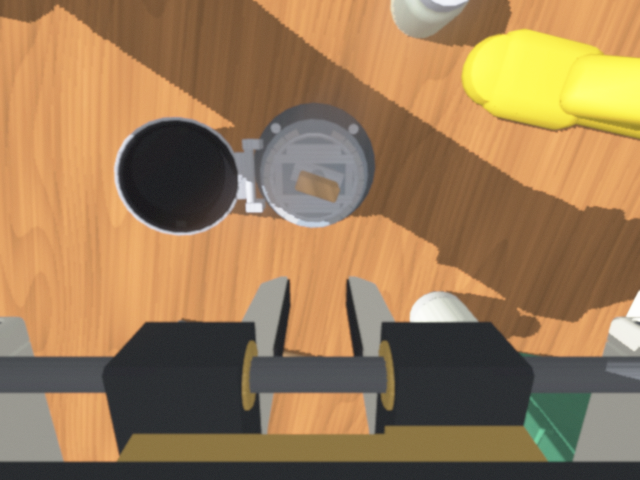

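```bash
python3 - <<'E'
from h import *
a=cv2.imread('pics/w10.png')[95:235,240:390]
a=np.clip(255*(a/255.)**0.6,0,255).astype(np.uint8)
cv2.imwrite('pics/z14.png',cv2.resize(a,(600,560),interpolation=2))
E
```

```text
(no output)
```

View pics/z14.png

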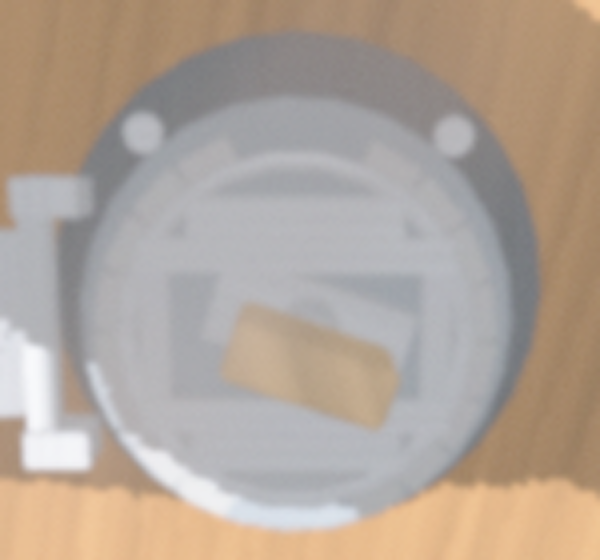

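```bash
python3 - <<'E'
from h import *
_,p=load('w10')
f=lambda u,v,z: onz(p,240+u/4,95+v/4,z)
tocan=lambda X:np.array([(X-CAN)@cx,(X-CAN)@cy,X[2]]).round(1)
for c in [(168,272),(422,275),(168,400),(422,400)]: print('slot',tocan(f(*c,100)))
for c in [(222,380),(380,430),(238,318),(397,368)]: print('grip',tocan(f(*c,136)))
for c in [(142,132),(455,135)]: print('screw',tocan(f(*c,8)))
T=manip.sense(); print(delta(CAN-45*Rdown(-6)[:,0]+[0,0,200],Rdown(-6)))
E
```

```text
slot [-25.7  13.9 100. ]
slot [ 25.8  13.2 100. ]
slot [-26.5 -12.2 100. ]
slot [ 26.3 -12.4 100. ]
grip [-13.1  -2.2 136. ]
grip [ 15.6 -11.4 136. ]
grip [-10.   9. 136.]
grip [ 1.85e+01 -1.00e-01  1.36e+02]
screw [-40.1  41.6   8. ]
screw [41.4 40.7  8. ]
(array([ 55.4, -42.6,  18.7]), array([ 1.5000e-01, -7.0000e-02,  1.0745e+02]))
```

arm_command:
  steps: "10 -8 4 0 0 0 55;18 -14 6 0 0 0 55;18 -14 6 0 0 0 55;9 -7 3 0 0 0 55;0 0 0 0 0 6.7 55;0 0 0 0 0 6.7 55;0 0 0 0 0 6.7 55;0 0 0 0 0 6.7 55;0 0 0 0 0 6.7 55;0 0 0 0 0 6.7 55;0 0 0 0 0 6.7 55;0 0 0 0 0 6.7 55;0 0 0 0 0 6.7 55;0 0 0 0 0 6.7 55;0 0 0 0 0 6.7 55;0 0 0 0 0 6.7 55;0 0 0 0 0 6.7 55;0 0 0 0 0 6.7 55;0 0 0 0 0 6.7 55;0 0 0 0 0 6.7 55"

```text
t: 14.88
position: [478.7, -163.7, 199.2]
eef_rot: [0.0, 0.999, -0.052, -0.0]
wrist_force: [0.4, -0.8, -0.2]
grip_width: 51.1
```

arm_command:
  steps: "0 0 0 0 0 0 55;0 0 0 0 0 0 55"

```text
t: 15.05
position: [479.1, -163.6, 199.3]
eef_rot: [0.0, 0.999, -0.048, -0.0]
wrist_force: [0.6, 0.5, 0.7]
grip_width: 51.0
```

```bash
python3 st.py; python3 - <<'E'
from h import *
snap('wrist','w11')
cv2.imwrite('pics/z15.png',cv2.imread('pics/w11.png'))
print(delta(CAN+[0,0,200],Rdown(-6)))
E
```

```text
15.05 [ 479.1 -163.6  199.3] [ 0.43  0.38 -0.28  2.1   0.17  0.68 -1.63] 50.97689566536685 [0.6 0.5 0.7] [ 0.05  0.05 -0.01]
strap 0.49004163738460166 138.76227074181716 tilt 0.05842764864418132
(array([47.4,  0.8, -0.6]), array([ 0.05, -0.  ,  0.58]))
```

View pics/z15.png

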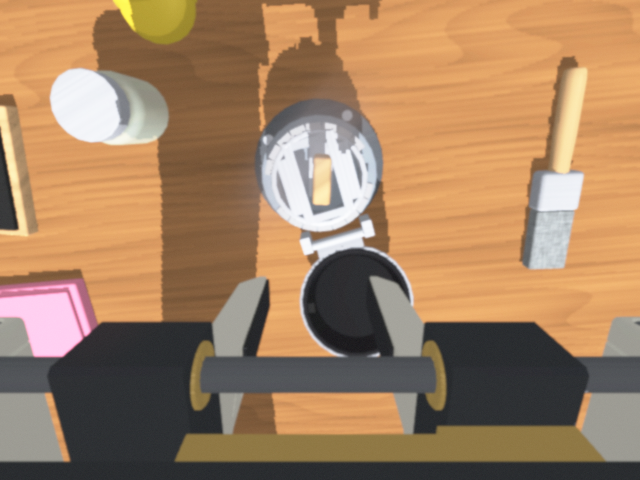

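The grip now stands nearly upright at about (321,180), so it is in line with the tool's x axis. The opening is behind it, tilted by about 17°.

```bash
python3 - <<'E'
from h import *
a=cv2.imread('pics/w11.png')[120:230,260:390]
cv2.imwrite('pics/z16.png',cv2.resize(a,(650,550),interpolation=2))
E
```

```text
(no output)
```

View pics/z16.png

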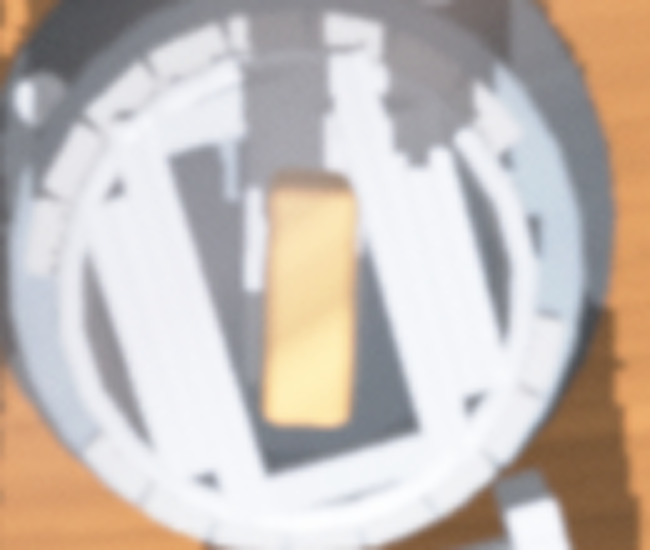

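```bash
python3 - <<'E'
from h import *
_,p=load('w10');_,q=load('w11')
print(cross(p,(317.3,188.5),q,(322,181.4)))
g=lambda u,v,z: onz(q,260+u/5,120+v/5,z)
C=[g(*c,136) for c in [(270,190),(355,190),(350,427),(264,423)]]
c=np.mean(C,0);d=(C[0]+C[1]-C[2]-C[3]);print(c,np.degrees(np.arctan2(d[1],d[0])),np.linalg.norm(d)/2,np.linalg.norm(C[0]-C[1]))
S=[g(*c,100) for c in [(265,472),(418,430),(168,155)]]
for x in S: print(((x-CAN)@cx).round(1),((x-CAN)@cy).round(1))
d=S[2]-S[0];print('slot yaw',np.degrees(np.arctan2(d[1],d[0])))
d=S[1]-S[0];print('slot yaw y',np.degrees(np.arctan2(d[1],d[0]))+90)
print(onz(p,317.3,188.5,136),(c-CAN)@cx,(c-CAN)@cy)
Rt=Rdown(-6.5); print(delta([c[0],c[1],c[2]+64],Rt))
E
```

```text
(array([ 529.04317494, -170.10448266,  134.3715138 ]), np.float64(0.7703377774038795))
[ 528.64116607 -170.31763683  136.        ] -6.611646318274296 30.93285738466707 10.999528411611603
-25.3 13.4
-25.8 -11.5
25.2 12.9
slot yaw 10.935393037438272
slot yaw y 10.22734821952929
[ 529.23906851 -169.55885183  136.        ] 1.933479466706712 -1.738001533714109
(array([49.8,  1.9, -0.6]), array([ 0.05, -0.  ,  1.08]))
```

arm_command:
  steps: "16 1 0 0 0 1.1 55;20 1 0 0 0 0 55;14 0 0 0 0 0 55;0 0 20 0 0 0 55;0 0 20 0 0 0 55;0 0 16 0 0 0 55;0 0 0 0 0 0 55"

```text
t: 15.68
position: [527.5, -171.4, 140.8]
eef_rot: [-0.0, 0.998, -0.058, -0.002]
wrist_force: [-0.3, 0.1, -0.2]
grip_width: 51.3
```

```bash
python3 st.py; python3 - <<'E'
from h import *
print(delta([529,-170.1,107],Rdown(-6.6)))
snap('wrist','w12');snap('scene','s12')
a=cv2.imread('pics/s12.png')[170:350,180:420]; b=cv2.imread('pics/w12.png')[100:400,100:500]
cv2.imwrite('pics/z17.png',np.hstack([cv2.resize(a,(400,300),interpolation=2),cv2.resize(b,(400,300),interpolation=3)]))
E
```

```text
15.6833 [ 527.5 -171.4  140.8] [ 0.38  0.51 -0.24  2.05  0.21  0.61 -1.69] 51.2601839381602 [-0.3  0.1 -0.2] [0.07 0.01 0.04]
strap -0.04986537501764853 97.8994614047019 tilt 0.229363906839644
(array([ 1.5, -1.4, 33.8]), array([-0.01,  0.23, -0.  ]))
```

View pics/z17.png

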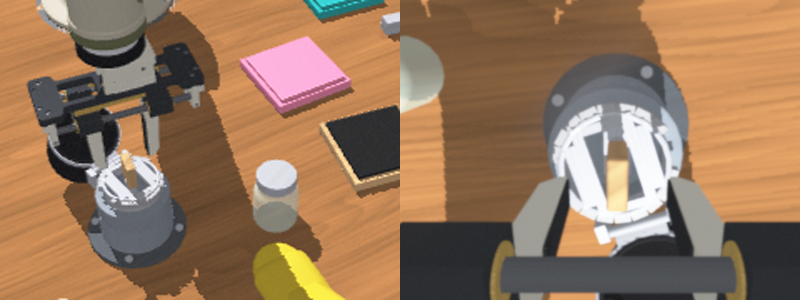

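The fingers straddle the grip (at crop (618,175)) and it is centred between them. Next: descend and close.

arm_command:
  steps: "1.5 -1.4 14 0 0 0 55;0 0 12 0 0 0 55;0 0 7 0 0 0 55;0 0 0 0 0 0 30;0 0 0 0 0 0 10;0 0 0 0 0 0 0;0 0 0 0 0 0 0;0 0 0 0 0 0 0;0 0 0 0 0 0 0;0 0 0 0 0 0 0;0 0 0 0 0 0 0"

```text
t: 16.7
position: [531.2, -170.7, 111.0]
eef_rot: [0.001, 0.998, -0.059, 0.001]
wrist_force: [-0.7, -0.1, 4.1]
grip_width: 11.8
```

```bash
python3 st.py; python3 - <<'E'
from h import *
print(delta([526.4,-168.5,107],Rdown(11)))
E
```

```text
16.7 [ 531.2 -170.7  111. ] [ 0.36  0.56 -0.22  2.07  0.23  0.54 -1.71] 11.793223991364568 [-0.7 -0.1  4.1] [0.09 0.16 0.01]
strap -0.3117373364534195 78.3283024120554 tilt 0.09278760937406752
(array([-5. , -1.6,  4. ]), array([  0.07,  -0.06, -17.78]))
```

arm_command:
  steps: "0 0 -3 0 0 0 0;0 0 -4 0 0 0 0;0 0 0 0 0 -4 0;0 0 0 0 0 -5 0;0 0 0 0 0 -5 0;0 0 0 0 0 -3.7 0;0 0 0 0 0 0 0"

```text
t: 17.28
position: [530.9, -170.7, 117.8]
eef_rot: [0.0, 0.995, 0.096, 0.0]
wrist_force: [0.5, -0.3, -1.4]
grip_width: 11.8
```

```bash
python3 st.py; python3 - <<'E'
from h import *
print(delta([528.4,-167.9,117],Rdown(11)))
snap('wrist','w13');snap('scene','s13')
a=cv2.imread('pics/s13.png')[200:320,220:340]; b=cv2.imread('pics/w13.png')[150:350,220:420]
cv2.imwrite('pics/z18.png',np.hstack([cv2.resize(a,(400,400),interpolation=2),cv2.resize(b,(400,400),interpolation=3)]))
E
```

```text
17.2833 [ 530.9 -170.7  117.8] [ 0.43  0.55 -0.32  2.06  0.31  0.57 -1.48] 11.823044289308422 [ 0.5 -0.3 -1.4] [ 0.03 -0.04 -0.01]
strap -0.2458019815607908 82.63408234134417 tilt 0.057781502922199
(array([-1.9, -3.3,  0.8]), array([ 0.05, -0.02,  0.07]))
```

View pics/z18.png

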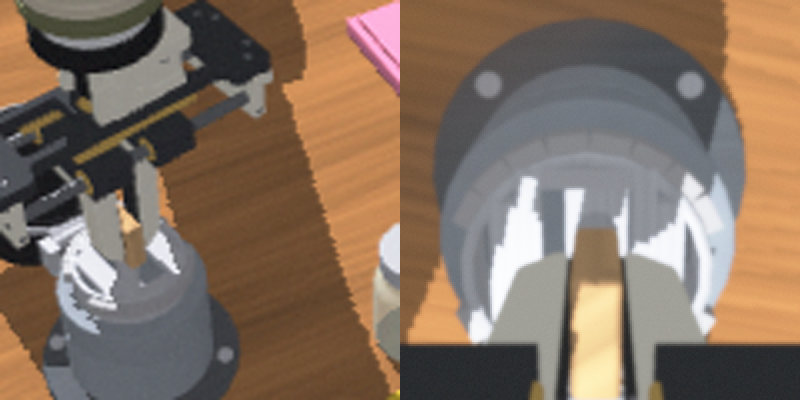

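arm_command:
  steps: "-1.9 -3.3 0 0 0 0 0;0 0 0 0 0 0 0;0 0 -5 0 0 0 0;0 0 -5 0 0 0 0;0 0 0 0 0 0 0"

```text
t: 17.8
position: [529.2, -167.7, 128.9]
eef_rot: [0.001, 0.995, 0.095, 0.001]
wrist_force: [0.6, -1.1, -2.1]
grip_width: 12.1
```

```bash
python3 st.py; python3 - <<'E'
from h import *
print(delta([528.4,-167.9,127],Rdown(11)))
snap('wrist','w14');snap('scene','s14')
a=cv2.imread('pics/s14.png')[200:320,220:340]; b=cv2.imread('pics/w14.png')[150:350,220:420]
cv2.imwrite('pics/z19.png',np.hstack([cv2.resize(a,(400,400),interpolation=2),cv2.resize(b,(400,400),interpolation=3)]))
E
```

```text
17.8 [ 529.2 -167.7  128.9] [ 0.43  0.54 -0.32  2.06  0.3   0.59 -1.48] 12.08410544129042 [ 0.6 -1.1 -2.1] [ 0.09 -0.    0.01]
strap -0.1479059984587617 89.86754321013697 tilt 0.15288815691163826
(array([-0.8,  0. ,  1.8]), array([ 0.11, -0.11, -0.1 ]))
```

View pics/z19.png

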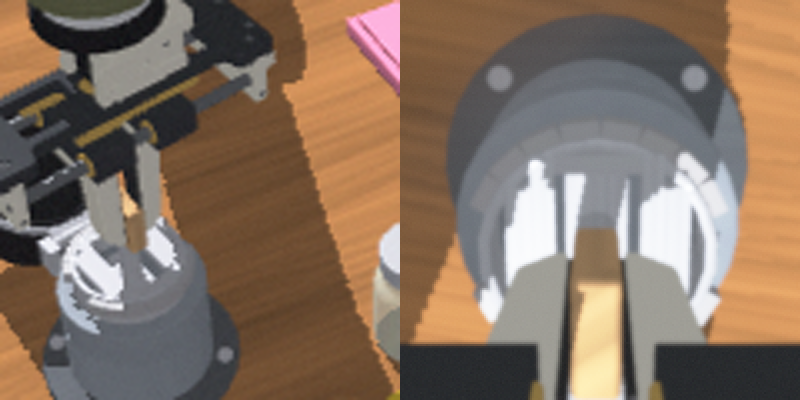

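Through the opening, the foot's left and right gaps are nearly equal (about 11 and 13 px). Lifting straight up now.

arm_command:
  steps: "-0.5 0 -5 0 0 0 0;0 0 -5 0 0 0 0;0 0 -5 0 0 0 0;0 0 -5 0 0 0 0"

```text
t: 18.23
position: [528.1, -167.8, 148.3]
eef_rot: [0.001, 0.995, 0.095, 0.0]
wrist_force: [-0.5, -0.7, -2.5]
grip_width: 11.8
```

```bash
python3 st.py
```

```text
18.2333 [ 528.1 -167.8  148.3] [ 0.45  0.51 -0.34  2.04  0.28  0.63 -1.46] 11.788110668921059 [-0.5 -0.7 -2.5] [ 0.03 -0.01 -0.01]
strap -0.018461469049882027 104.74654956880788 tilt 0.07910426437353538
```

arm_command:
  steps: "0 0 -5 0 0 0 0;0 0 -6 0 0 0 0;0 0 -7 0 0 0 0;0 0 -12 0 0 0 0;0 0 -20 0 0 0 0;0 0 -25 0 0 0 0;0 0 -25 0 0 0 0;0 0 -15 0 0 0 0;0 0 0 0 0 0 0"

```text
t: 18.98
position: [529.5, -167.8, 266.3]
eef_rot: [0.002, 0.995, 0.095, 0.003]
wrist_force: [0.8, 0.1, -2.1]
grip_width: 12.0
```

```bash
python3 st.py; python3 - <<'E'
from h import *
snap('wrist','w15');snap('scene','s15')
a=cv2.imread('pics/s15.png')[100:340,180:420]; b=cv2.imread('pics/w15.png')
cv2.imwrite('pics/z20.png',np.hstack([cv2.resize(a,(300,300),interpolation=2),cv2.resize(b,(400,300),interpolation=3)]))
E
```

```text
18.9833 [ 529.5 -167.8  266.3] [ 0.5   0.36 -0.4   1.92  0.18  0.88 -1.37] 11.955953211159333 [ 0.8  0.1 -2.1] [ 0.05 -0.07 -0.03]
strap 0.2867302427337083 213.68453012448848 tilt 0.3837327286241445
```

View pics/z20.png

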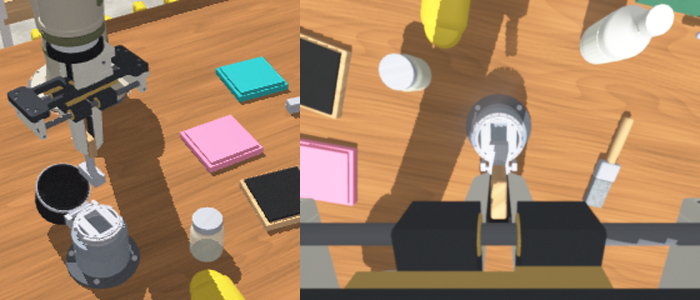

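View pics/w15.png

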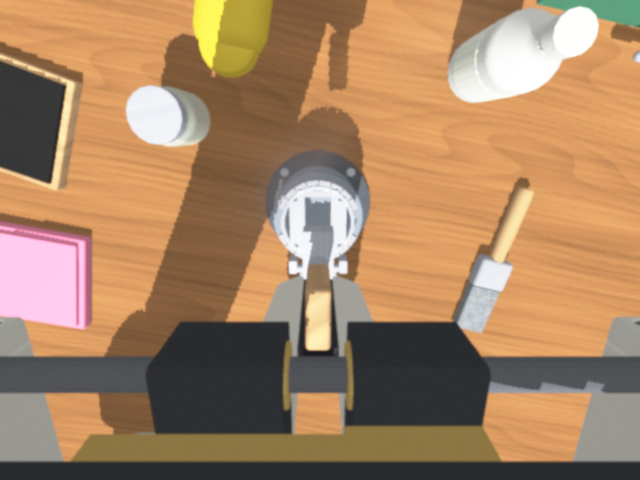

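arm_command:
  steps: "2 -15 0 0 0 0 0;4 -25 0 0 0 0 0;4 -30 0 0 0 0 0;5 -32 0 0 0 0 0;5 -32 0 0 0 0 0;5 -32 5 0 0 0 0;5 -32 10 0 0 0 0;5 -32 10 0 0 0 0;5 -32 10 0 0 0 0;4 -30 10 0 0 0 0;3 -25 10 0 0 0 0;2 -20 10 0 0 0 0;0 -15 0 0 0 0 0;0 0 0 0 0 0 0;0 0 0 0 0 0 0"

```text
t: 20.33
position: [508.5, 187.4, 196.0]
eef_rot: [0.001, 0.995, 0.096, -0.001]
wrist_force: [0.8, 1.2, -1.9]
grip_width: 12.0
```

```bash
python3 st.py; python3 - <<'E'
from h import *
snap('wrist','w16')
E
```

```text
20.3333 [508.5 187.4 196. ] [-0.14  0.44 -0.44  2.02  0.27  0.74 -2.12] 11.95043812130875 [ 0.8  1.2 -1.9] [-0.05  0.01 -0.02]
strap -0.11466480189332796 173.85319193510867 tilt 0.13710800648871407
```

View pics/w16.png

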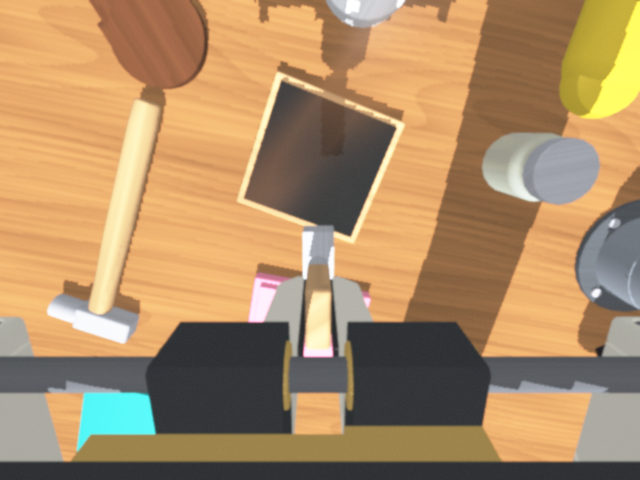

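The block's rubber corners are at about (284,80), (400,126), (351,237) and (245,198). The stamp's foot shows at (318,240), upright under the gripper.

```bash
python3 - <<'E'
from h import *
im,p=load('w16');_,t=load('top0')
hsv=cv2.cvtColor(im,cv2.COLOR_RGB2HSV)
hull=np.array([(278,72),(404,124),(354,241),(239,201)])
for name,c in (('outer',hull),('rubber',np.array([(284,80),(400,126),(351,237),(245,198)]))):
    # diagonal intersection
    C=np.array([onz(p,*q,22) for q in c]); print(name,C[:,:2].round(1).tolist(),[np.linalg.norm(C[i]-C[(i+1)%4]).round(1) for i in range(4)],C.mean(0))
m=cv2.inRange(im,(0,0,0),(75,70,70)); mm=np.zeros_like(m);cv2.fillConvexPoly(mm,np.array([(278,72),(404,124),(354,241),(239,201)]),255);
cc=np.array([(284,80),(400,126),(351,237),(245,198)],float)
# heights: match rubber corners with top view
tb=[(512.4,262.1),(622.6,244.4),(603.3,130.7),(493.2,148.8)]
tp=[proj(t,[x,y,22]) for x,y in tb]
C=[onz(p,*q,22)[:2] for q in cc]
for q,c in zip(cc,C):
    i=np.argmin([np.hypot(*(np.array(b)-c)) for b in tb]); print(cross(p,q,t,tp[i]))
cen=np.mean(tp,0);print('center cross',cross(p,proj(p,[*np.mean(C,0),22]),t,cen))
E
```

```text
outer [[632.0, 248.3], [610.7, 125.8], [489.8, 146.2], [508.8, 267.8]] [np.float64(124.3), np.float64(122.6), np.float64(123.1), np.float64(124.8)] [560.30193938 197.01819876  22.        ]
rubber [[626.5, 241.9], [608.2, 129.0], [493.4, 150.2], [512.9, 262.4]] [np.float64(114.4), np.float64(116.7), np.float64(113.8), np.float64(115.4)] [560.26424073 195.8600833   22.        ]
(array([626.87828102, 245.53355286,   3.34921288]), np.float64(4.561307692842753))
(array([605.61063285, 129.99978679,  23.70352372]), np.float64(5.155897893165018))
(array([493.03975888, 149.41350185,  19.52302043]), np.float64(1.0154101782865523))
(array([512.52202233, 262.50819323,  20.30997589]), np.float64(0.288979225287029))
center cross (array([559.04856555, 196.501035  ,  14.85608512]), np.float64(2.0263993954244266))
```

```bash
python3 - <<'E'
from h import *
_,p=load('w16'); s=manip.sense();T=rot(s['eef_rot'])
a=cv2.imread('pics/w16.png')[210:370,250:390];cv2.imwrite('pics/z21.png',cv2.resize(a,(560,640)[:2],interpolation=2)[:600])
for u,v,z in [(303,227,151),(334,227,151),(303,276,151),(318,227,135)]:
    print(T.T@(onz(p,u,v,z)-s['position']))
E
```

```text
[ 24.1182777  -11.10542448  45.29490374]
[24.13825252  8.44377955 45.33080985]
[ -9.35990191 -11.48077722  45.33960176]
[19.7388981  -1.64479876 61.31827229]
```

View pics/z21.png

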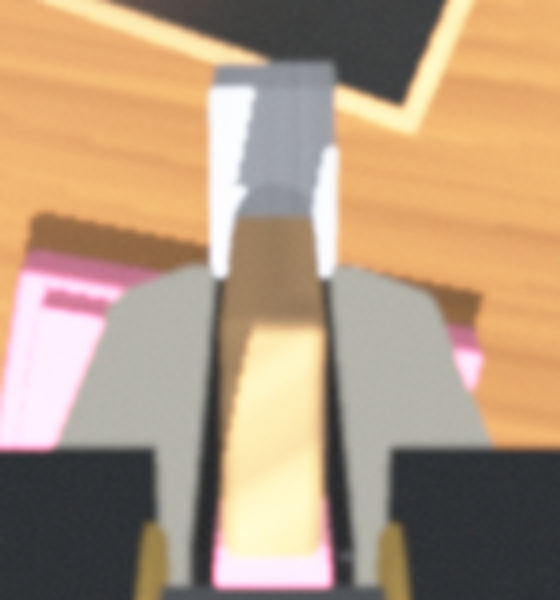

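```bash
python3 - <<'E'
from h import *
print(delta([562.2,196.6,92],Rdown(11)))
E
```

```text
(array([ 5.430e+01, -1.000e-01,  1.043e+02]), array([ 0.11,  0.08, -0.06]))
```

arm_command:
  steps: "10 0 0 0 0 0 0;18 0 0 0 0 0 0;18 0 0 0 0 0 0;8.3 0 10 0 0 0 0;0 0 20 0 0 0 0;0 0 25 0 0 0 0;0 0 22 0 0 0 0;0 0 15 0 0 0 0;0 0 8 0 0 0 0;0 0 3 0 0 0 0;0 0 0 0 0 0 0;0 0 0 0 0 0 0"

```text
t: 21.38
position: [563.3, 197.3, 94.9]
eef_rot: [0.0, 0.995, 0.095, 0.001]
wrist_force: [0.4, 0.4, -1.9]
grip_width: 12.0
```

```bash
python3 st.py; python3 - <<'E'
from h import *
print(delta([562.2,196.6,84],Rdown(11)))
snap('scene','s17');snap('wrist','w17')
a=cv2.imread('pics/s17.png')[190:310,340:480]; b=cv2.imread('pics/w17.png')[100:400,100:500]
cv2.imwrite('pics/z22.png',np.hstack([cv2.resize(a,(467,400),interpolation=2),cv2.resize(b,(333,250),interpolation=3).copy() if 0 else cv2.copyMakeBorder(cv2.resize(b,(333,250)),0,150,0,0,0)]))
E
```

```text
21.3833 [563.3 197.3  94.9] [-0.19  0.63 -0.35  1.99  0.38  0.59 -2.18] 11.963798510695346 [ 0.4  0.4 -1.9] [0. 0. 0.]
strap -0.8013820843396696 168.6026299670639 tilt 0.09374197819216601
(array([-1.2,  0.4, 10.9]), array([ 0.06, -0.08, -0.11]))
```

View pics/z22.png

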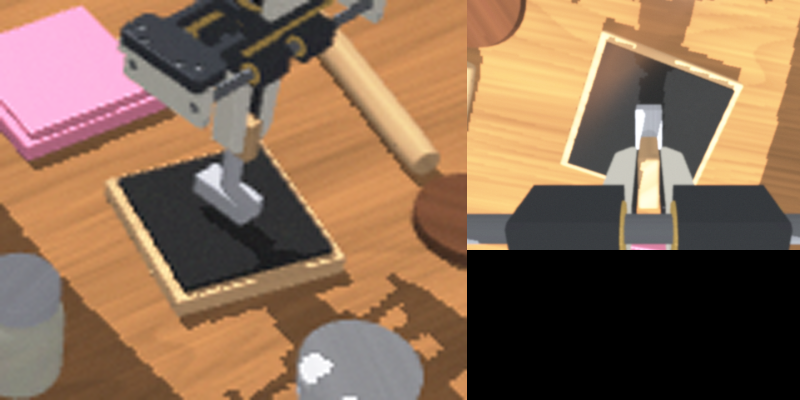

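The foot hovers upright about 10 mm above the middle of the block. I'll go down slowly.

arm_command:
  steps: "-1 0 3 0 0 0 0;0 0 2 0 0 0 0;0 0 2 0 0 0 0;0 0 1 0 0 0 0;0 0 1 0 0 0 0;0 0 0 0 0 0 0"

```text
t: 21.98
position: [561.8, 197.2, 85.1]
eef_rot: [0.001, 0.995, 0.095, 0.0]
wrist_force: [-1.3, -0.3, -2.5]
grip_width: 11.5
```

```bash
python3 st.py
```

```text
21.9833 [561.8 197.2  85.1] [-0.2   0.64 -0.34  1.99  0.39  0.57 -2.19] 11.491394935759377 [-1.3 -0.3 -2.5] [0.01 0.04 0.02]
strap -0.8570942822533745 165.43432263983223 tilt 0.06603330255450314
```

arm_command:
  steps: "0 0 0.7 0 0 0 0;0 0 0.7 0 0 0 0;0 0 0 0 0 0 0"

```text
t: 22.23
position: [561.8, 197.2, 83.8]
eef_rot: [0.001, 0.995, 0.095, 0.0]
wrist_force: [-0.8, 0.1, -1.4]
grip_width: 11.5
```

```bash
python3 st.py
```

```text
22.2333 [561.8 197.2  83.8] [-0.2   0.64 -0.34  1.99  0.39  0.57 -2.19] 11.491297586200929 [-0.8  0.1 -1.4] [0.08 0.04 0.03]
strap -0.8650085309316947 165.29727422256454 tilt 0.06724588482426364
```

arm_command:
  steps: "0 0 0.6 0 0 0 0;0 0 0.6 0 0 0 0;0 0 0 0 0 0 0"

```text
t: 22.48
position: [561.9, 197.2, 83.0]
eef_rot: [0.001, 0.995, 0.095, 0.0]
wrist_force: [0.1, -0.4, 2.3]
grip_width: 12.2
```

```bash
python3 st.py
```

```text
22.4833 [561.9 197.2  83. ] [-0.2   0.64 -0.34  2.    0.39  0.57 -2.19] 12.218891949812237 [ 0.1 -0.4  2.3] [-0.09  0.16  0.02]
strap -0.8699325640608438 165.26286322574177 tilt 0.08183327100407985
```

Contact came at TCP z = 83.0, as predicted: the wrist force went from −2 to +2.3 N. Releasing now.

arm_command:
  steps: "0 0 0.3 0 0 0 0;0 0 0 0 0 0 5;0 0 0 0 0 0 25;0 0 0 0 0 0 45;0 0 0 0 0 0 45;0 0 0 0 0 0 45;0 0 0 0 0 0 45"

```text
t: 23.07
position: [561.9, 197.2, 82.4]
eef_rot: [0.001, 0.995, 0.095, 0.0]
wrist_force: [0.3, 0.0, 0.2]
grip_width: 39.7
```

```bash
python3 st.py; python3 - <<'E'
from h import *
snap('scene','s18');snap('wrist','w18')
a=cv2.imread('pics/s18.png')[190:310,340:480]; b=cv2.imread('pics/w18.png')[100:400,100:500]
cv2.imwrite('pics/z23.png',np.hstack([cv2.resize(a,(467,400),interpolation=2),cv2.copyMakeBorder(cv2.resize(b,(333,250)),0,150,0,0,0)]))
E
```

```text
23.0667 [561.9 197.2  82.4] [-0.2   0.64 -0.34  2.    0.39  0.56 -2.19] 39.66469255609936 [0.3 0.  0.2] [-0.    0.    0.01]
strap -0.8739111837336652 165.15495816805185 tilt 0.06803088532373221
```

View pics/z23.png

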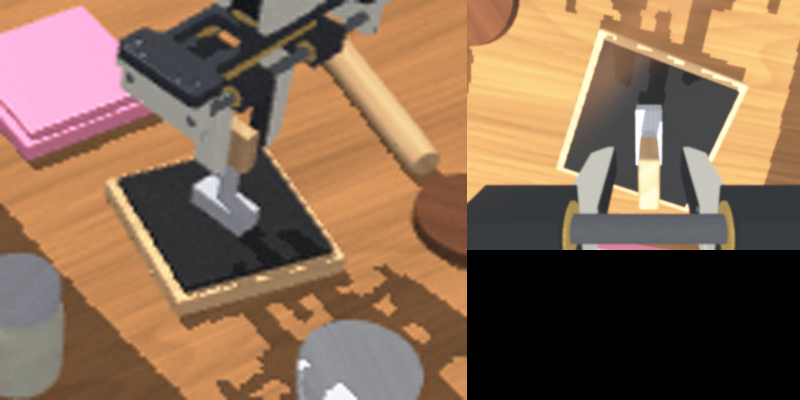

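The stamp stands free and upright. I'll retreat straight up, back off, and check.

arm_command:
  steps: "0 0 -5 0 0 0 45;0 0 -12 0 0 0 45;0 0 -22 0 0 0 45;0 0 -28 0 0 0 45;0 0 -30 0 0 0 45;0 0 -30 0 0 0 45;-20 0 -15 0 0 0 45;-25 0 0 0 0 0 45;-15 0 0 0 0 0 45;0 0 0 0 0 0 45"

```text
t: 24.0
position: [500.1, 185.3, 226.0]
eef_rot: [0.001, 0.995, 0.096, 0.0]
wrist_force: [0.7, -0.8, -0.0]
grip_width: 41.8
```

```bash
python3 st.py; python3 - <<'E'
from h import *
snap('scene','s19');snap('wrist','w19');snap('top','t19')
a=cv2.imread('pics/s19.png')[180:330,200:480]; b=cv2.imread('pics/w19.png')[:,100:540]
cv2.imwrite('pics/z24.png',np.hstack([cv2.resize(a,(450,241),interpolation=2),cv2.resize(b,(221,241))]))
E
```

```text
24.0 [500.1 185.3 226. ] [-0.12  0.39 -0.46  2.01  0.25  0.79 -2.1 ] 41.81196401701692 [ 0.7 -0.8 -0. ] [ 0.05 -0.01 -0.03]
strap 0.0187148800783945 193.39703332617185 tilt 0.12177498928648992
```

View pics/s19.png

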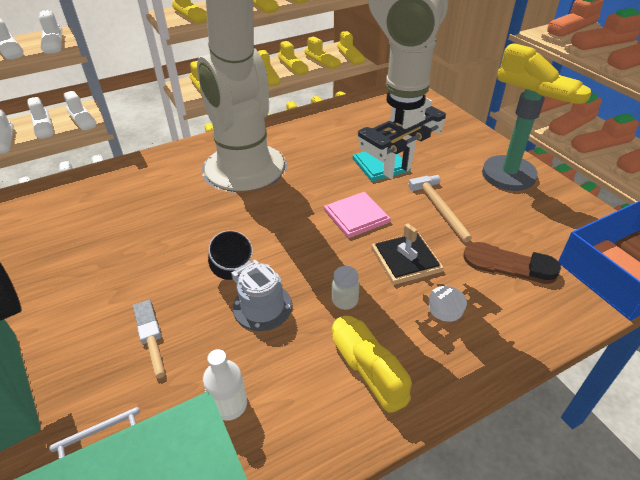

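View pics/w19.png

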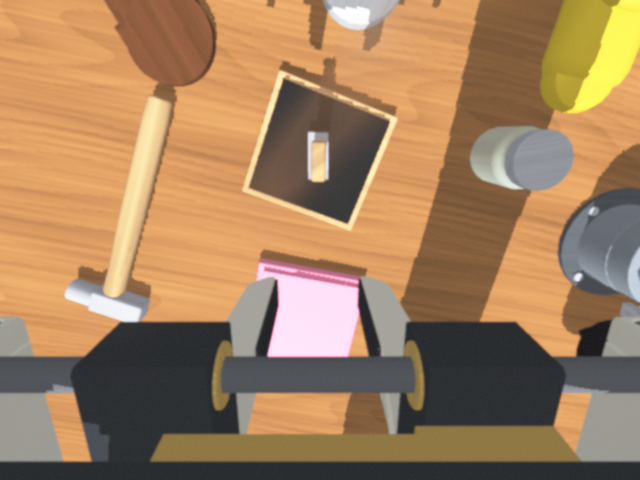

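```bash
python3 - <<'E'
from h import *
_,p=load('w19')
C=np.array([onz(p,*q,22) for q in [(281,72),(397,120),(350,229),(244,190)]]);b=C.mean(0);print(b)
T=Rdown(11)
f=np.mean([onz(p,308,133,38),onz(p,328,133,38)],0)-23*T[:,0]
g=onz(p,318.5,161,108);print('foot',f,f-b,'grip top',g,g-b)
a=cv2.imread('pics/top0.png').astype(int);c=cv2.imread('pics/t19.png').astype(int)
cv2.imwrite('pics/z25.png',cv2.resize(np.hstack([a[130:320,140:500],c[130:320,140:500]]).astype(np.uint8),(800,211)))
E
```

```text
[559.27079157 196.92823875  22.        ]
foot [559.03077712 196.90295403  38.        ] [-0.24001445 -0.02528472 16.        ] grip top [560.59557099 196.94129289 108.        ] [1.32477942e+00 1.30541437e-02 8.60000000e+01]
```

View pics/z25.png

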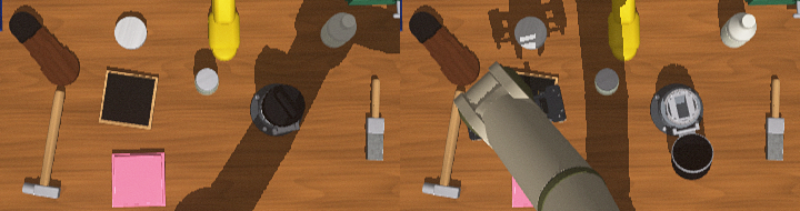

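The bystanders are where they were before. The cap is folded back, and the stamp stands centred to within about 1–2 mm. I'm handing in the job.

```bash
python3 - <<'E'
from station import manip
print(manip.finish_job(), manip.sense()['t'])
E
```

```text
the job is handed in; nothing more can be done
the job is handed in; nothing more can be done
```

The stamp stands upright and free on its foot in the middle of the stamping block, and the cap is folded right back. The job was handed in at about 24 s, with the robot touching nothing.

- **Cap:** I unscrewed it with one grasp of the wing, about 131°. I lifted it to about 1 rad, then pushed it past the point where it falls back by itself.
- **Stamp:** I gripped it, turned it about 18° to line up with the guard's opening, and drew it out through the opening without snagging. It touched the block at the predicted height with about 2 N, and I released it there.

**Last checks:**
- The foot is within about 1 mm of the block's centre and the grip top within about 1.5 mm, so the stamp is not leaning noticeably.
- The cap is still back in the last scene and top pictures.
- The other things on the bench look unmoved in the before and after top views. The arm hid the pink and turquoise blocks and part of the block and hammer in the after view. The wrist and scene pictures show the block and hammer clearly, with nothing amiss.

**What went wrong or disagreed:**
- While lifting the cap, joint 6 came close to its limit at about 24° of tilt. I finished the lift by moving without turning, letting the wing pivot in the pads.
- My first push went in too high and missed the cap, so I lowered the fingers and pushed again.
- My measured heights for the wing and grip tops came out about 2 mm below the text.
- The first top-view estimate of the block's centre was about 2 mm off the wrist view, and its far corner crossed badly in height. I used the wrist view instead.

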